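# Complete the pinwheel layer of stock boxes on the pallet board

## Task

Two white-lidded stock boxes already stand on the small pallet board; take the blue-lidded and the yellow-lidded box out of the sloping rack and set each one flat, squarely inside the painted outline of its own colour, so that the four boxes form the closed pinwheel with the small open square in the middle. Bring each box level before it touches the board, set it down rather than dropping it, and leave the white-lidded boxes and the other things on the table where they are.

Things in the scene. Friction and masses are not known exactly. Their poses are not given: they have to be found in the camera images.
- blue_box_mid (a point): Stock box, blue lid and bar. 66 x 44 x 24 mm high plus a solid upright grip bar on the lid: 36 long (along the box) x 12 wide x 26 mm high; 50 mm over all, 120 g. Point: centre, 25 mm above the underside. x: along box and bar; z: up out of the lid. Half a turn about z is the same. Starts in a bay of the rack: length up its 30 degree slope, lid towards the robot.
- yellow_box_mid (a point): Stock box, yellow lid and bar. 66 x 44 x 24 mm high plus a solid upright grip bar on the lid: 36 long (along the box) x 12 wide x 26 mm high; 50 mm over all, 120 g. Point: centre, 25 mm above the underside. x: along box and bar; z: up out of the lid. Half a turn about z is the same. Starts in the rack's other bay, beside the blue one, lying likewise.
- grey_box_1_mid (a point): White-lidded stock box standing loose on the board, front right. 66 x 44 x 24 mm high plus a solid upright grip bar on the lid: 36 long (along the box) x 12 wide x 26 mm high; 50 mm over all, 120 g. Point: centre, 25 mm above the underside. x: along box and bar; z: up out of the lid. Half a turn about z is the same. 
- grey_box_2_mid (a point): White-lidded stock box standing loose on the board, back right. 66 x 44 x 24 mm high plus a solid upright grip bar on the lid: 36 long (along the box) x 12 wide x 26 mm high; 50 mm over all, 120 g. Point: centre, 25 mm above the underside. x: along box and bar; z: up out of the lid. Half a turn about z is the same. 
- board: Plywood pallet board, fixed, 132 x 132 mm, upper face 20 mm above its origin and the table; no rim. Origin: centre of its underside. Painted outlines (2 mm lines round the boxes' footprints) show the pinwheel; boxes in place have 5 mm gaps between neighbours.
- blue_place (a point): Board axes: x and y along the board's edges, z up. Point on the board's upper face, at the centre of the painted blue outline (back left); the box belongs with its length along the board's x axis.
- yellow_place (a point): Board axes: x and y along the board's edges, z up. Point on the board's upper face, at the centre of the painted yellow outline (front left); the box belongs with its length along the board's y axis.
- grey_place_1 (a point): Board axes: x and y along the board's edges, z up. Point on the board's upper face, at the centre of the painted grey outline under the first white-lidded box (front right); the box belongs with its length along the board's x axis.
- grey_place_2 (a point): Board axes: x and y along the board's edges, z up. Point on the board's upper face, at the centre of the painted grey outline under the second white-lidded box (back right); the box belongs with its length along the board's y axis.
- rack: Fixed metal rack, 100 x 114 mm. Its shelf rises at 30 degrees along its own +x, away from the robot; two bays 27 mm either side of its middle (along y), with 12 mm walls beside the boxes and a lip at the low end. Origin: centre of its underside. Shelf up to 60 mm, grip bars up to about 95 mm above the table.
- jar_grit: Bystander: small jar with a red cap, 30 mm across, 42 mm high; origin at its underside.
- loupe: Bystander: folding loupe, 42 x 62 x 17 mm, lying; origin at its underside.
- index_gear_64: Bystander: brass-coloured gear wheel, 50 mm across, 16 mm high; origin at its underside.
- marker_blue: Bystander: blue marker pen, 137 mm long, 15 mm thick, lying between board and rack; origin at its underside.
- tweezers: Bystander: tweezers, 135 mm long, 8 mm high, lying at the right edge of the table; origin at the underside.

How it is judged (in metres and radians):
At the end, for the whole second after the job is handed in: All four boxes stand still and flat on the board (within 0.06 rad of level), each centre within 6 mm of the centre of its own outline and within 0.09 rad of square to it: blue lid in blue, yellow lid in yellow, white lids in grey, undersides within 4 mm of the board (horizontal distance between blue_box_mid and blue_place below 0.006 m and z of blue_box_mid in the frame of blue_place between 0.021 and 0.029 m and angle between the x axis of blue_box_mid and the x axis of blue_place, either way round below 0.09 rad and angle between each of blue_box_mid, yellow_box_mid, grey_box_1_mid, grey_box_2_mid's own z axis and vertical below 0.06 rad and horizontal distance between yellow_box_mid and yellow_place below 0.006 m and z of yellow_box_mid in the frame of yellow_place between 0.021 and 0.029 m and angle between the x axis of yellow_box_mid and the y axis of yellow_place, either way round below 0.09 rad and horizontal distance between grey_box_1_mid and grey_place_1 below 0.006 m and z of grey_box_1_mid in the frame of grey_place_1 between 0.021 and 0.029 m and angle between the x axis of grey_box_1_mid and the x axis of grey_place_1, either way round below 0.09 rad and horizontal distance between grey_box_2_mid and grey_place_2 below 0.006 m and z of grey_box_2_mid in the frame of grey_place_2 between 0.021 and 0.029 m and angle between the x axis of grey_box_2_mid and the y axis of grey_place_2, either way round below 0.09 rad and linear speed of each of blue_box, yellow_box below 0.02 m/s); the robot touches nothing.
It fails at once if the blue-lidded box touches the board while it is more than 0.3 rad from level (contact force between blue_box and board above 0.3 N and angle between blue_box_mid's own z axis and vertical above 0.3 rad).
It fails at once if the blue-lidded box is dropped (falls free of the fingers faster than 0.45 m/s, about 10 mm) (contact force between blue_box and the fingers below 0.02 N and linear speed of blue_box above 0.45 m/s).
It fails at once if the yellow-lidded box touches the board while it is more than 0.3 rad from level (contact force between yellow_box and board above 0.3 N and angle between yellow_box_mid's own z axis and vertical above 0.3 rad).
It fails at once if the yellow-lidded box is dropped (falls free of the fingers faster than 0.45 m/s, about 10 mm) (contact force between yellow_box and the fingers below 0.02 N and linear speed of yellow_box above 0.45 m/s).
It fails at once if a bystander is pushed more than 25 mm (distance of any of jar_grit, loupe, index_gear_64, marker_blue, tweezers from where it was at the start of the episode above 0.025 m).
It also fails if it takes over 61 s, if anything falls off the work surface, if the arm or the gripper's body presses on something with over 40 N, if the wrist force passes 120 N, or if a joint passes its speed limit or range.

## Robot

A 6-joint arm with a two-finger parallel gripper is mounted at the origin on a cart in front of the work surface, level with it; the furniture and walls round the work are solid. World frame = base frame: x ahead of the robot, y to its left, z up, the work surface at z = 0. Lengths are in mm, angles in rad, forces in N, time in s.
With the tool pointing down it reaches from about 275 to 750 mm from the base axis. Payload 10.2 kg.
Tool frame: the origin (TCP) lies at the very end of the fingers, on their centre line; the grasp point (between the pads) lies 19 mm behind it; z points along the fingers, y is the direction in which the jaws open and shut (so a half turn about z gives the same grasp; the last joint's range is limited). The gripper opens to 85 mm and grips with 20 to 120 N. Pads are 22 mm wide; open, the fingers measure 114 mm over their backs; the gripper's body (76 mm by 85 mm) begins 54 mm behind the grasp point. The pads swing forward as they close: fully open they stand 13 mm farther back than shut.
Start: joints at [1.01, 0.313, 1.498, -0, 1.331, -0.223], TCP at [174.004, 495.332, 211.194] pointing down, gripper open.
Joint ranges: [-2.94, 2.94], [-0.97, 2.17], [0.19, 2.56], [-1.23, 4.37], [0.02, 3.11], [-2.88, 2.88]. Speed limits (rad/s): [2.39, 2.39, 3.01, 3.14, 3.14, 3.14].

## Interface

Orientations are given as a unit quaternion [w, x, y, z].
In Python, from rig import * gives the robot as it stands. The module is installed in compiled form; this text tells all that it offers.
- The arm moves only by the shell command python3 -m crank 'ROWS' [FORCE]. ROWS is a JSON object of lists of equal length, an entry for each row: "dp": the shift along the world's x, y, z in cm, a list of three; "delta_rot": the turn, a rotation vector about the world's x, y, z in degrees, a list of three; "claw": the closure in counts, from 0 (fully open) to 255 (shut). A call has 1 to 10 rows; each row shifts and turns the commanded pose from where the row before left it; what a row does not reach is not made up. A row lasts 1/10 s, in which the tool goes at most 50 mm and 8.59 degrees, less where a joint would pass 70% of its speed; a pose out of reach is approached as far as the arm can. A call is refused whole if a number of a shift passes 5 or a number of a turn 8.59, either way. A call with a gripper value outside its range is refused whole. The fingers move at their own pace and stop on an object; FORCE is the grip in N (left out, the last holds). Time passes only in rows, so rows that do not move let the fingers close. It gives the time, the measured TCP pose, the force and the opening at its end, in the units of the state.
- sense(): the state, without advancing time (a new reading comes with each control period).
- capture(name): name is "side" or "top"; returns (picture, depth): 384x512x3 uint8, red, green, blue; 384x512 float32, mm along the optical axis (not along the pixel's ray), 0 where there is no reading.
- camera_model(name): a dict with "fx", "fy", "cx", "cy" (pixels), "cam_to_world" (4x4, takes a point from camera to world coordinates). Camera axes: x right, y up, looking along -z (the intrinsics and any distortion apply to the point x, -y, -z); pixel columns grow to the right and rows downward; lengths in mm; the calibration is good to about 2 mm. A picture is of the moment at which its call begins. camera_model takes no time and is no camera call.
- finish_job(): hands the job in, once; it reports no verdict.
Trained networks look in the newest picture that a camera, given by its name, has taken for a name from the list of things; names that differ only in an ending like _2 or _b are one class to them, and where a whole thing is asked for, a point or a joint stands for the part that bears it (a point fixed in the world has none). Each returns a list of dicts, best first, with "p" (0 to 1); they miss things now and then, are a little off and sometimes report something else, mostly with a low value. They report only what shows in the picture. A call takes as long as a camera call.
- boxes_of(camera, target): "centre" ([column, row] in pixels, amid what is visible of it).
- masks_of(camera, target): "region" (384x512 bool, what is visible of it) and "centre" ([column, row] in pixels, amid what is visible of it).
- pinpoint(camera, target): "centre" ([column, row] in pixels: a listed point, or the origin of a listed thing).
The state is a dict: "time_s": time; "joints": joint angles; "dq": joint speeds; "tau": joint torques, N m; "eef_pos": TCP position; "ee_rot": TCP orientation; "force": force on the tool from outside, world axes, zero at the start; "wrist_torque": the same for the moment, N m; "grip_width": opening from 0.0 (shut) to 1.0 (fully open).
Only numpy, scipy, OpenCV 4.12 (cv2) and the standard library are available. Lean on these libraries where they do the work, as an engineer would, in place of code of your own. Each camera call takes 0.05 s, during which the arm holds its last target.

## Working session

There is one attempt and no reset: what is moved stays moved. The work goes in short steps, Python scripts to look and compute and a shell command to move; the robot and the scene stay as the last step left them, time stands still between calls to the robot, and variables do not carry over. Pictures are saved under pics/ and viewed, and the job is handed in when it is done.

```bash
ls; mkdir -p pics; python3 - <<'E'
from rig import *
import cv2, numpy as np
print(sense())
for n in ("side","top"):
    p,d=capture(n); cv2.imwrite(f"pics/{n}0.png",p[:,:,::-1]); np.save(f"pics/{n}0.npy",d)
    print(n,camera_model(n))
E
```

```text
pics
{'time_s': 0.0, 'joints': array([ 1.00959800e+00,  3.13425356e-01,  1.49847138e+00, -3.48567095e-05,
        1.33103507e+00, -2.23379619e-01]), 'dq': array([ 1.17574472e-04, -7.29239571e-04,  5.07387131e-04, -2.91321307e-04,
       -4.48339875e-04,  6.00921471e-05]), 'tau': array([-1.17176191e-03, -4.12258458e+01, -2.59744585e+01, -2.35593934e-04,
        4.11848261e-03,  9.16201174e-06]), 'eef_pos': array([173.84315398, 495.05612196, 210.63481018]), 'ee_rot': array([-2.40340722e-04,  1.68103194e-01,  9.85769176e-01, -6.25183869e-04]), 'force': array([ 0.53229341, -0.06261532,  0.29564816]), 'wrist_torque': array([ 0.01798646,  0.00446916, -0.03867588]), 'grip_width': 0.999755716371059}
side {'fx': 390.11386342533626, 'fy': 390.11386342533626, 'cx': 257.95342806006045, 'cy': 187.89353918676818, 'cam_to_world': array([[ 9.60156136e-01,  1.67682894e-01, -2.23567977e-01,
         3.46719841e+02],
       [-2.79215298e-01,  6.09346571e-01, -7.42115607e-01,
        -8.05330294e+02],
       [ 1.17902875e-02,  7.74970453e-01,  6.31887479e-01,
         7.72529635e+02],
       [ 0.00000000e+00,  0.00000000e+00,  0.00000000e+00,
         1.00000000e+00]])}
top {'fx': 434.5822903884677, 'fy': 434.5822903884677, 'cx': 261.13197518929627, 'cy': 192.22358977324396, 'cam_to_world': array([[ 5.10127670e-03,  9.94917442e-01, -1.00564712e-01,
         4.60998870e+02],
       [-9.99852611e-01,  6.72334039e-03,  1.57972292e-02,
         2.42417469e+01],
       [ 1.63930696e-02,  1.00469304e-01,  9.94805100e-01,
         1.25039581e+03],
       [ 0.00000000e+00,  0.00000000e+00,  0.00000000e+00,
         1.00000000e+00]])}
```

View pics/side0.png

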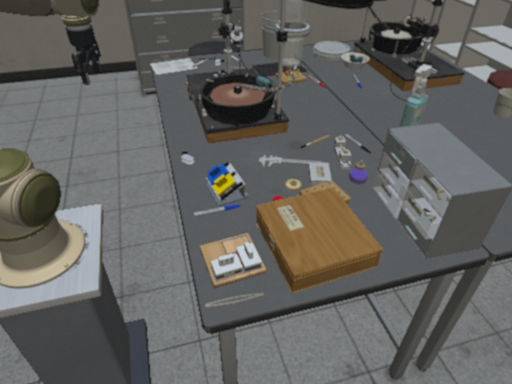

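View pics/top0.png

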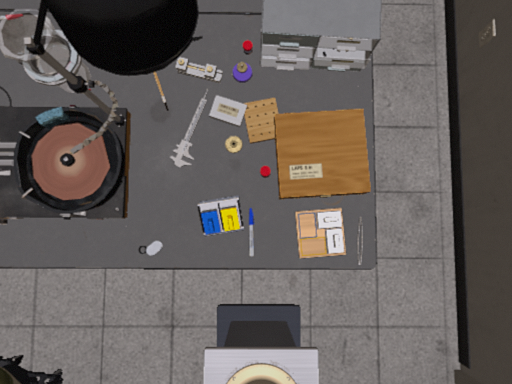

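The side view shows the rack at about (225,181), the board at (232,258) and the marker at (217,210). In the top view the rack is at (220,217), the marker at (251,232), the board at (321,233), and a large wooden case sits behind the board at (322,153).

```bash
cat > h.py <<'E'
from rig import *
import cv2, numpy as np
def w_of(cam,u,v,d):
    m=camera_model(cam); p=np.array([(u-m['cx'])/m['fx']*d,-(v-m['cy'])/m['fy']*d,-d,1.0])
    return (np.array(m['cam_to_world'])@p)[:3]
def at_z(cam,u,v,z):
    m=camera_model(cam); T=np.array(m['cam_to_world']); o=T[:3,3]
    r=T[:3,:3]@np.array([(u-m['cx'])/m['fx'],-(v-m['cy'])/m['fy'],-1.0])
    return o+r*(z-o[2])/r[2]
def proj(cam,P):
    m=camera_model(cam); T=np.array(m['cam_to_world']); c=T[:3,:3].T@(np.array(P,float)-T[:3,3])
    return np.array([m['cx']+m['fx']*c[0]/-c[2], m['cy']-m['fy']*c[1]/-c[2]])
def crop(cam,img,u0,u1,v0,v1,s,name):
    c=cv2.resize(img[v0:v1,u0:u1,::-1],None,fx=s,fy=s,interpolation=cv2.INTER_CUBIC); cv2.imwrite(f"pics/{name}.png",c)
E
python3 - <<'E'
from h import *
ps,ds=capture("side"); pt,dt=capture("top")
crop("top",pt,190,370,190,275,4,"top_z0"); crop("side",ps,180,280,155,315,4,"side_z0"[:7])
np.set_printoptions(precision=1,suppress=True)
for t in ["blue_box_mid","yellow_box_mid","grey_box_1_mid","blue_place","yellow_place","grey_place_1","grey_place_2","board","rack","marker_blue"]:
    for c in("top","side"):
        r=pinpoint(c,t)
        print(t,c,[(np.round(x['centre'],1),round(x['p'],2)) for x in r[:3]])
for c,d in(("top",dt),("side",ds)): np.save(f"pics/d_{c}.npy",d)
# board top & rack depths
for (u,v) in [(321,233),(306,225),(306,246),(260,260),(281,130),(325,150)]:
    print((u,v),w_of("top",u,v,dt[v,u]))
print(sense()['time_s'])
E
```

```text
blue_box_mid top [(array([208.7, 220.2]), 0.72), (array([229. , 220.2]), 0.26)]
blue_box_mid side [(array([215.8, 172.5]), 0.48)]
yellow_box_mid top [(array([232.8, 222.3]), 0.62), (array([262.4, 173.4]), 0.61)]
yellow_box_mid side [(array([224.4, 184.1]), 0.84)]
grey_box_1_mid top [(array([339. , 243.9]), 0.75), (array([211.3, 222. ]), 0.65)]
grey_box_1_mid side [(array([228.4, 261.8]), 0.86), (array([274.2, 208.9]), 0.57)]
blue_place top [(array([304.1, 227.3]), 0.97), (array([151.9, 245.9]), 0.52)]
blue_place side [(array([238.5, 246.5]), 0.82)]
yellow_place top [(array([314.7, 245.1]), 0.63)]
yellow_place side [(array([217.1, 250.7]), 0.91), (array([229.4, 268.1]), 0.44)]
grey_place_1 top [(array([326., 219.]), 0.57), (array([334.9, 238. ]), 0.56)]
grey_place_1 side [(array([245.9, 261.5]), 0.61), (array([215.6, 210.8]), 0.4)]
grey_place_2 top [(array([326., 219.]), 0.57), (array([334.9, 238. ]), 0.56)]
grey_place_2 side [(array([245.9, 261.5]), 0.61), (array([215.6, 210.8]), 0.4)]
board top [(array([317.3, 235.5]), 0.68)]
board side [(array([234.5, 263.7]), 0.76)]
rack top [(array([221.8, 213.8]), 0.63)]
rack side [(array([226.1, 187.9]), 0.73)]
marker_blue top [(array([250.8, 230.8]), 0.44), (array([234.2, 142.5]), 0.21)]
marker_blue side []
(321, 233) [ 470.7 -165.3   18.8]
(306, 225) [ 493.  -122.7   20.5]
(306, 246) [ 434.1 -122.4   20.5]
(260, 260) [393.4   6.6  -0.9]
(281, 130) [753.1 -48.5  73.9]
(325, 150) [ 698.6 -170.3   71.1]
1.2
```

```bash
ls pics
```

```text
d_side.npy
d_top.npy
side0.npy
side0.png
side_z0.png
top0.npy
top0.png
top_z0.png
```

View pics/top_z0.png

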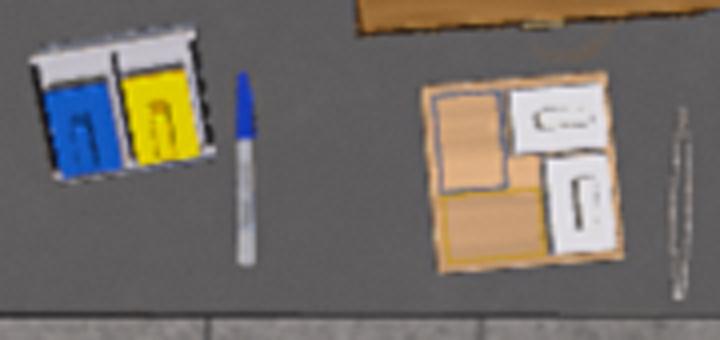

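View pics/side_z0.png

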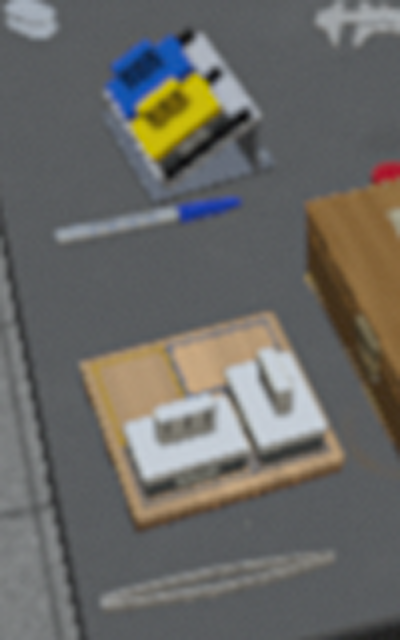

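The zoomed top view shows the board corners near crop (422,86), (606,73), (622,257) and (440,272), so the board is yawed about +5°. The rack is yawed about +10°. The blue and yellow outlines are empty, and both white boxes stand in place. Next I fit the positions.

```bash
cat > fit.py <<'E'
from h import *
np.set_printoptions(precision=1,suppress=True)
def cloud(cam,d,m):
    v,u=np.nonzero(m&(d>0)); M=camera_model(cam); T=np.array(M['cam_to_world']); z=d[v,u]
    P=np.stack([(u-M['cx'])/M['fx']*z,-(v-M['cy'])/M['fy']*z,-z],1)
    return P@T[:3,:3].T+T[:3,3]
def colmask(p,col):
    h=cv2.cvtColor(p,cv2.COLOR_RGB2HSV).astype(int); H,S,V=h[...,0],h[...,1],h[...,2]
    if col=="blue": return (abs(H-108)<14)&(S>150)&(V>60)
    if col=="yellow": return (abs(H-27)<6)&(S>170)&(V>110)
    if col=="white": return (S<40)&(V>150)
    if col=="wood": return (H<22)&(H>6)&(S>60)&(S<150)&(V>120)
def roi(m,u0,u1,v0,v1):
    r=np.zeros_like(m); r[v0:v1,u0:u1]=m[v0:v1,u0:u1]; return r
E
python3 - <<'E'
from fit import *
im={};de={}
for c in("top","side"):
    im[c]=cv2.imread(f"pics/{c}0.png")[:,:,::-1].copy(); de[c]=np.load(f"pics/{c}0.npy")
R={"top":dict(blue=(195,225,200,240),yellow=(215,248,200,240)),"side":dict(blue=(200,232,155,190),yellow=(205,240,165,205))}
for c in im:
  for k in("blue","yellow"):
    m=roi(colmask(im[c],k),*R[c][k]); P=cloud(c,de[c],m)
    print(c,k,len(P),"mean",P.mean(0),"min",P.min(0),"max",P.max(0))
    # ransac plane
    best=0;rng=np.random.default_rng(0)
    for i in range(500):
        a=P[rng.choice(len(P),3,False)]; n=np.cross(a[1]-a[0],a[2]-a[0]); l=np.linalg.norm(n)
        if l<50: continue
        n/=l; inl=abs((P-a[0])@n)<2.5
        if inl.sum()>best: best=inl.sum();I=inl
    Q=P[I];c0=Q.mean(0);n=np.linalg.svd(Q-c0)[2][2];n*=np.sign(n[2])
    q=np.array(Q-c0)
    rect=cv2.minAreaRect(Q[:,:2].astype(np.float32))
    print("  plane",best,"c",c0,"n",np.round(n,3),"tilt",np.degrees(np.arccos(n[2])),"yaw n",np.degrees(np.arctan2(-n[1],-n[0])),rect)
E
```

```text
top blue 347 mean [498.8 144.1  59.1] min [468.9 120.9  28.6] max [528.8 171.3  88.1]
  plane 186 c [500.9 143.8  55.8] n [-0.5 -0.1  0.9] tilt 29.764822247165608 yaw n 9.412287438972411 ((497.8247375488281, 143.7035675048828), (57.533992767333984, 41.882102966308594), 9.385001182556152)
top yellow 347 mean [507.6  91.4  58.8] min [477.4  66.   25.2] max [537.3 118.1  85.7]
  plane 200 c [508.7  91.4  54.8] n [-0.5 -0.1  0.9] tilt 30.413634958402945 yaw n 10.961591651446417 ((506.8680114746094, 90.62371826171875), (57.555660247802734, 41.37090301513672), 9.856501579284668)
side blue 203 mean [497.5 136.1  61.6] min [470.9 116.9  37.7] max [533.3 176.4  85.9]
  plane 106 c [500.9 135.7  56.4] n [-0.5 -0.1  0.9] tilt 29.969409331920374 yaw n 9.925365340388975 ((499.12091064453125, 139.71461486816406), (52.99020767211914, 40.402854919433594), 11.322416305541992)
side yellow 234 mean [507.3  80.1  58.7] min [479.1  62.6  35.8] max [539.2 118.9  85.1]
  plane 134 c [510.1  79.9  55.8] n [-0.5 -0.1  0.9] tilt 30.11742572547906 yaw n 13.717014076789003 ((507.7901916503906, 84.47896575927734), (53.750484466552734, 40.248836517333984), 11.012067794799805)
```

```bash
cat >> fit.py <<'E'
from scipy.optimize import minimize
from scipy.spatial.transform import Rotation as Rn
def soft(cam,polys3,box,s=8):
    u0,u1,v0,v1=box; m=np.zeros(((v1-v0)*s,(u1-u0)*s),np.uint8)
    for P in polys3:
        q=np.array([proj(cam,p) for p in P]); q=((q-[u0,v0]+0.5)*s-0.5)
        h=cv2.convexHull(np.round(q*16).astype(np.int32)); cv2.fillConvexPoly(m,h,255,shift=4)
    f=cv2.resize(m,(u1-u0,v1-v0),interpolation=cv2.INTER_AREA).astype(float)/255
    return cv2.GaussianBlur(f,(0,0),0.6)
def cost(cam,polys,box,feat,ign=None):
    f=soft(cam,polys,box); y=feat[box[2]:box[3],box[0]:box[1]]
    w=np.ones(f.size) if ign is None else (~ign[box[2]:box[3],box[0]:box[1]]).ravel()
    A=np.stack([f.ravel(),np.ones(f.size)],1); sw=np.sqrt(w)
    c,*_=np.linalg.lstsq(A*sw[:,None],y.ravel()*sw,rcond=None); r=(A@c-y.ravel())*sw
    return (r**2).sum()
def box3(cx,cy,cz,R,dx,dy,z0,z1):
    return [np.array([cx,cy,cz])+R@np.array([a*dx/2,b*dy/2,z]) for a in(-1,1) for b in(-1,1) for z in(z0,z1)]
def feat(p,k):
    f=p.astype(float)
    if k=="blue": return np.clip(f[...,2]-f[...,0],0,150)
    if k=="yellow": return np.clip(f[...,0]-f[...,2],0,150)
    if k=="bright": return np.clip(f.max(2)-90,0,40)
    if k=="wood": return np.clip(f[...,0]-f[...,2],0,40)
E
cat > fit1.py <<'E'
from fit import *
im={};de={}
for c in("top","side"):
    im[c]=cv2.imread(f"pics/{c}0.png")[:,:,::-1].copy()
def go(costf,x0,scale):
    sim=[np.array(x0,float)]
    for i,s in enumerate(scale): x=np.array(x0,float); x[i]+=s; sim.append(x)
    r=minimize(costf,x0,method="Nelder-Mead",options=dict(initial_simplex=np.array(sim),xatol=.02,fatol=1,maxiter=400)); return r.x,r.fun
# board
B={"top":(288,352,200,266),"side":(192,275,225,295)}
def bpoly(x): 
    R=Rn.from_euler('z',x[2],degrees=True).as_matrix(); P=[box3(x[0],x[1],0,R,132,132,0,20)]
    # all four boxes for bright silhouette
    for (bx,by,a) in((-24.5,-35.5,0),(35.5,-24.5,90)):
        c=np.array([x[0],x[1],20])+R@np.array([bx,by,0]); R2=R@Rn.from_euler('z',a,degrees=True).as_matrix()
        P.append(box3(*c,R2,66,44,0,24)); P.append(box3(*c,R2,36,12,24,50))
    return P
for cams in(["top"],["side"],["top","side"]):
    x,f=go(lambda x:sum(cost(c,bpoly(x),B[c],feat(im[c],"bright")) for c in cams),[470,-165,5],[6,6,4])
    print("board",cams,x,f)
# boxes in rack
BB={"top":{"blue":(193,226,198,242),"yellow":(214,248,196,240)},"side":{"blue":(195,235,150,195),"yellow":(202,242,160,208)}}
for k,x0 in(("blue",[498,143.5,54,10]),("yellow",[507,90.5,54,10])):
    def poly(x):
        R=Rn.from_euler('ZY',[x[3],-30],degrees=True).as_matrix()
        return [box3(x[0],x[1],x[2],R,66,44,-4,0),box3(x[0],x[1],x[2],R,36,12,0,26)]
    for cams in(["top"],["top","side"]):
        if len(cams)==1: 
            x,f=go(lambda x:sum(cost(c,poly([x[0],x[1],54,x[2]]),BB[c][k],feat(im[c],k)) for c in cams),[x0[0],x0[1],x0[3]],[5,5,4])
        else: x,f=go(lambda x:sum(cost(c,poly(x),BB[c][k],feat(im[c],k)) for c in cams),x0,[5,5,5,4])
        print(k,cams,x,f)
E
python3 fit1.py
```

```text
Traceback (most recent call last):
  File "fit1.py", line 19, in <module>
    x,f=go(lambda x:sum(cost(c,bpoly(x),B[c],feat(im[c],"bright")) for c in cams),[470,-165,5],[6,6,4])
        ~~^^^^^^^^^^^^^^^^^^^^^^^^^^^^^^^^^^^^^^^^^^^^^^^^^^^^^^^^^^^^^^^^^^^^^^^^^^^^^^^^^^^^^^^^^^^^^
  File "fit1.py", line 8, in go
    r=minimize(costf,x0,method="Nelder-Mead",options=dict(initial_simplex=np.array(sim),xatol=.02,fatol=1,maxiter=400)); return r.x,r.fun
  File "fit1.py", line 19, in <lambda>
    x,f=go(lambda x:sum(cost(c,bpoly(x),B[c],feat(im[c],"bright")) for c in cams),[470,-165,5],[6,6,4])
                    ~~~^^^^^^^^^^^^^^^^^^^^^^^^^^^^^^^^^^^^^^^^^^^^^^^^^^^^^^^^^^
  File "fit1.py", line 19, in <genexpr>
    x,f=go(lambda x:sum(cost(c,bpoly(x),B[c],feat(im[c],"bright")) for c in cams),[470,-165,5],[6,6,4])
                        ~~~~^^^^^^^^^^^^^^^^^^^^^^^^^^^^^^^^^^^^^^
  File "fit.py", line 25, in cost
    f=soft(cam,polys,box); y=feat[box[2]:box[3],box[0]:box[1]]
  File "fit.py", line 20, in soft
    q=np.array([proj(cam,p) for p in P]); q=((q-[u0,v0]+0.5)*s-0.5)
                ~~~~^^^^^^^
  File "h.py", line 11, in proj
    m=camera_model(cam); T=np.array(m['cam_to_world']); c=T[:3,:3].T@(np.array(P,float)-T[:3,3])
ValueError: time passes only in moves, steps and waits
```

```bash
sed -i 's/^import cv2, numpy as np/import cv2, numpy as np, functools\n_cm=camera_model\n@functools.lru_cache(None)\ndef camera_model(n): return _cm(n)/' h.py; sed -i 's/^from h import \*/from h import */' fit.py; time python3 fit1.py; python3 -c "
from rig import *; print(sense()['time_s'])"
```

```text
board ['top'] [ 472.5 -163.5    5. ] 59692.018125013026
board ['side'] [ 474.5 -157.6    5. ] 459547.26222192484
board ['top', 'side'] [ 473.4 -162.5    4.9] 582382.3050819483
blue ['top'] [497.3 144.1   9.3] 85256.7299728946
blue ['top', 'side'] [497.7 144.2  52.6   9.2] 533586.51721952
yellow ['top'] [506.7  91.1  10.1] 78897.98899317083
yellow ['top', 'side'] [507.7  91.4  48.7  10.3] 345014.4435339244
1.2
real	0m10.993s
user	0m11.198s
sys	0m0.111s
```

```bash
cat > ov.py <<'E'
from fit import *
def outline(img,cam,P,box,s,col):
    q=np.array([proj(cam,p) for p in P]); q=((q-[box[0],box[2]]+0.5)*s-0.5)
    cv2.polylines(img,[np.round(q*16).astype(np.int32)],True,col,1,cv2.LINE_AA,4)
def rect(cx,cy,cz,R,dx,dy,z):
    return [np.array([cx,cy,cz])+R@np.array([a*dx/2,b*dy/2,z]) for a,b in((-1,-1),(1,-1),(1,1),(-1,1))]
PL=[(-24.5,-35.5,0),(35.5,-24.5,90),(24.5,35.5,0),(-35.5,24.5,90)]
def board_ov(p,cam,b,box,s,name):
    im=cv2.resize(p[box[2]:box[3],box[0]:box[1],::-1],None,fx=s,fy=s,interpolation=cv2.INTER_CUBIC)
    R=Rn.from_euler('z',b[2],degrees=True).as_matrix()
    outline(im,cam,rect(b[0],b[1],0,R,132,132,20),box,s,(0,0,255))
    outline(im,cam,rect(b[0],b[1],0,R,132,132,0),box,s,(0,160,255))
    for i,(x,y,a) in enumerate(PL):
        c=np.array([b[0],b[1],20])+R@np.array([x,y,0]); R2=R@Rn.from_euler('z',a,degrees=True).as_matrix()
        outline(im,cam,rect(*c,R2,66,44,0),box,s,(0,200,0))
        if i<2: outline(im,cam,rect(*c,R2,66,44,24),box,s,(255,0,0)); outline(im,cam,rect(*c,R2,36,12,50),box,s,(255,0,255))
    cv2.imwrite(f"pics/{name}.png",im)
E
python3 - <<'E'
from ov import *
for c,box in(("top",(285,355,197,269)),("side",(190,278,222,298))):
    p=cv2.imread(f"pics/{c}0.png")[:,:,::-1]; board_ov(p,c,(472.5,-163.5,5),box,8,"ovb_"+c)
E
```

```text
(no output)
```

View pics/ovb_top.png

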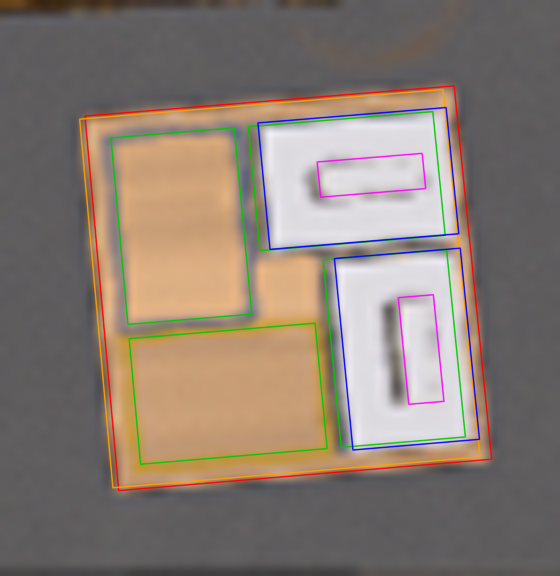

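View pics/ovb_side.png

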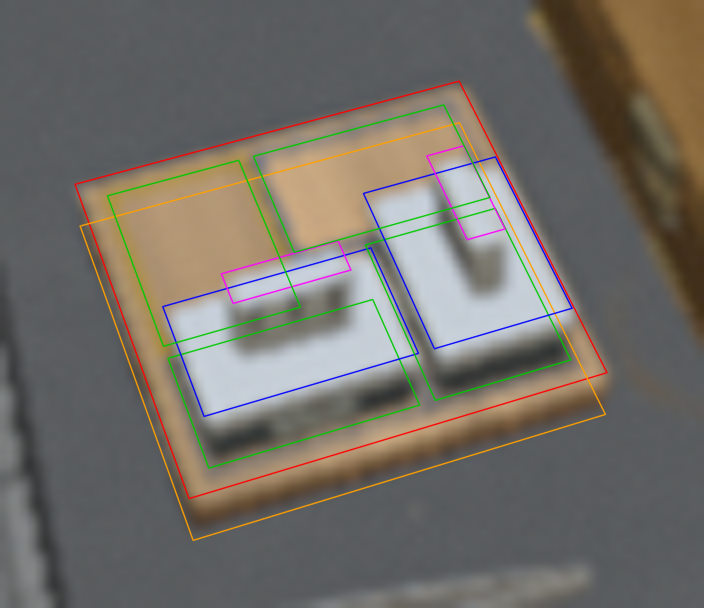

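The top overlay matches the painted lines to within about 1 px. That puts the board at (472.5, -163.5) with yaw 5°. In the side view the overlay is within 1–2 px, and the board's underside looks recessed there. Next I work out the approach move.

```bash
cat > plan.py <<'E'
from h import *
from scipy.spatial.transform import Rotation as Rn
np.set_printoptions(precision=2,suppress=True)
def q2r(q): return Rn.from_quat([q[1],q[2],q[3],q[0]])
def tool(yaw,tilt): # box frame yaw, tilt (deg): tool z=-box z, tool y=box y (tool x=-box x)
    B=Rn.from_euler('ZY',[yaw,-tilt],degrees=True)
    return B*Rn.from_matrix(np.array([[-1,0,0],[0,1,0],[0,0,-1.]]))
def delta(pos,R):
    s=sense(); p=s['eef_pos']; r=q2r(s['ee_rot'])
    dr=(R*r.inv()).as_rotvec(degrees=True)
    print("t",s['time_s'],"tcp",p,"grip",s['grip_width'],"F",s['force']); print("dp cm",(np.array(pos)-p)/10,"norm",np.linalg.norm(np.array(pos)-p),"drot",dr,np.linalg.norm(dr))
def n(yaw,tilt): return Rn.from_euler('ZY',[yaw,-tilt],degrees=True).as_matrix()[:,2]
E
python3 - <<'E'
from plan import *
lid=np.array([497.5,144,54]); N=n(9.7,30)
delta(lid+60*N,tool(9.7,30))
E
```

```text
t 1.2 tcp [174.01 495.33 211.2 ] grip 0.9982774930206587 F [ 0.29  0.28 -1.15]
dp cm [ 29.39 -35.64 -10.52] norm 473.79025313391304 drot [ -2.55 -30.21  28.38] 41.52634037617602
```

```bash
python3 -m crank '{"dp":[[2.6,-3.1,-0.4],[2.6,-3.1,-0.4],[2.6,-3.1,-0.4],[2.6,-3.1,-0.4],[2.6,-3.1,-0.4],[2.6,-3.1,-0.4],[2.6,-3.1,-0.4],[2.6,-3.1,-0.4],[2.6,-3.1,-0.4],[2.6,-3.1,-0.4]],"delta_rot":[[-0.25,-3.02,2.84],[-0.25,-3.02,2.84],[-0.25,-3.02,2.84],[-0.25,-3.02,2.84],[-0.25,-3.02,2.84],[-0.25,-3.02,2.84],[-0.25,-3.02,2.84],[-0.25,-3.02,2.84],[-0.25,-3.02,2.84],[-0.25,-3.02,2.84]],"claw":[145,145,145,145,145,145,145,145,145,145]}' 40
python3 - <<'E'
from plan import *
lid=np.array([497.5,144,54]); N=n(9.7,30)
delta(lid+60*N,tool(9.7,30)); print(sense()['joints'])
E
```

```text
time_s: 2.2
eef_pos: [431.4, 188.3, 171.8]
ee_rot: [0.255, -0.08, 0.963, 0.022]
force: [1.1, 0.2, -0.7]
grip_width: 0.431
t 2.2 tcp [431.45 188.32 171.8 ] grip 0.43110098767628896 F [ 1.08  0.19 -0.71]
dp cm [ 3.65 -4.94 -6.58] norm 90.02056807433038 drot [-0.09 -0.3   0.22] 0.38271951015147865
[ 0.16 -0.02  2.1   0.01  0.54 -1.58]
```

```bash
python3 -m crank '{"dp":[[1.25,-1.65,-2.2],[1.2,-1.65,-2.2],[1.2,-1.64,-2.18],[0,0,0]],"delta_rot":[[0,-0.1,0.07],[0,-0.1,0.07],[0,-0.1,0.07],[0,0,0]],"claw":[145,145,145,145]}'
python3 - <<'E'
from plan import *
lid=np.array([497.5,144,54]); N=n(9.7,30)
delta(lid+60*N,tool(9.7,30)); delta(lid+3*N,tool(9.7,30)); 
ps,ds=capture("side"); pt,dt=capture("top")
crop("top",pt,190,260,180,250,8,"top1"); crop("side",ps,170,260,120,215,8,"side1")
E
```

```text
time_s: 2.6
eef_pos: [466.8, 138.9, 103.6]
ee_rot: [0.254, -0.079, 0.964, 0.023]
force: [0.7, -0.5, -0.2]
grip_width: 0.434
t 2.6 tcp [466.82 138.94 103.57] grip 0.4337389182053227 F [ 0.7  -0.49 -0.17]
dp cm [0.11 0.   0.24] norm 2.6379518439151624 drot [-0.14 -0.43  0.24] 0.5112559927594957
t 2.6 tcp [466.82 138.94 103.57] grip 0.4337389182053227 F [ 0.7  -0.49 -0.17]
dp cm [ 2.92  0.48 -4.7 ] norm 55.5170290686853 drot [-0.14 -0.43  0.24] 0.5112559927594957
```

View pics/top1.png

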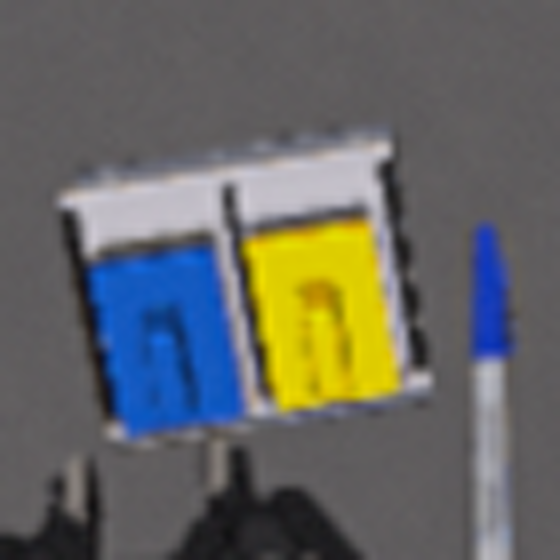

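View pics/side1.png

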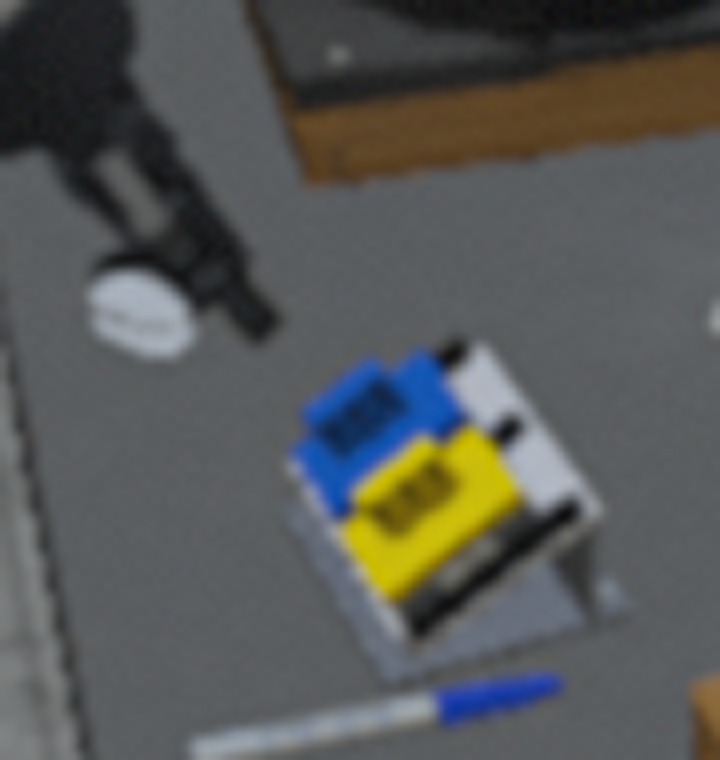

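```bash
python3 - <<'E'
from plan import *
lid=np.array([497.5,144,54]); N=n(9.7,30)
for nm,P in(("tcp",[466.8,138.9,103.6]),("barc",lid+26*N),("lid",lid)):
    for c,o in(("top",(190,180)),("side",(170,120))): print(nm,c,((proj(c,P)-o)+.5)*8)
R=tool(9.7,30).as_matrix()
for s in(-1,1): print("tip",[((proj(c,np.array([466.8,138.9,103.6])+s*R[:,1]*18.5-6*R[:,2])-o)+.5)*8 for c,o in(("top",(190,180)),("side",(170,120)))])
E
```

```text
tcp top [166.05 433.33]
tcp side [283.73 337.96]
barc top [166.34 380.27]
barc side [334.8  385.24]
lid top [167.14 344.11]
lid side [370.56 424.34]
tip [array([221.98, 433.05]), array([292.32, 355.09])]
tip [array([109.67, 451.67]), array([257.97, 302.3 ])]
```

```bash
python3 - <<'E'
from plan import *
a=[]
for f,(x0,x1,y0,y1) in(("side1",(0,400,0,400)),("top1",(0,400,380,560))):
    i=cv2.imread(f"pics/{f}.png")[y0:y1,x0:x1]; i=np.clip(i.astype(float)*2.2,0,255).astype(np.uint8)
    cv2.imwrite(f"pics/{f}b.png",cv2.resize(i,None,fx=1.5,fy=1.5))
E
```

```text
(no output)
```

View pics/side1b.png

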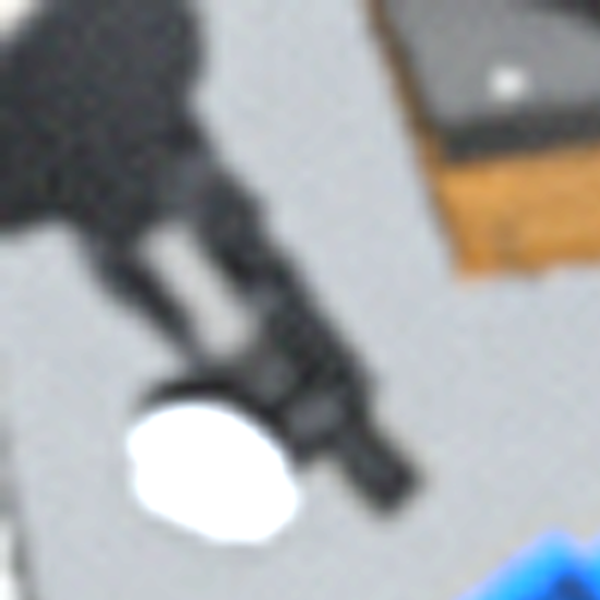

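View pics/top1b.png

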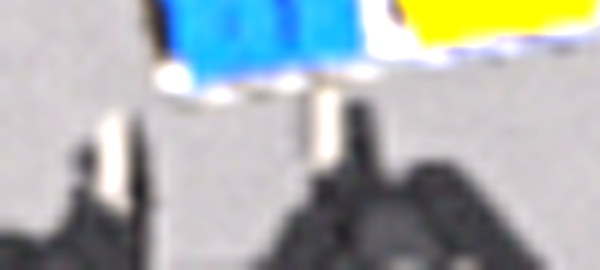

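In the top view the finger midpoint sits about 1.6 px left of the prediction, which means the tool shows about 4 mm to +y relative to the objects. I'll check this with depth before descending.

```bash
python3 - <<'E'
from fit import *
from plan import tool
np.set_printoptions(precision=1,suppress=True)
for c in("top","side"):
    p,d=capture(c); m=np.ones(d.shape,bool)
    P=cloud(c,d,m)
    tcp=sense()['eef_pos']; R=tool(9.7,30).as_matrix(); q=(P-tcp)@R
    k=(q[:,2]>-45)&(q[:,2]<5)&(abs(q[:,1])<50)&(abs(q[:,0])<30)&(P[:,2]>75)
    Q=q[k]; print(c,len(Q))
    for lo in range(-45,5,5):
        s=Q[(Q[:,2]>=lo)&(Q[:,2]<lo+5)]
        if len(s): print(lo,"y:",np.sort(s[:,1]),"x:",s[:,0].min(),s[:,0].max())
E
```

```text
top 44
-45 y: [-28.6 -28.2 -26.2 -25.9 -23.2 -21.7  20.1  21.7  23.8  26.2  26.7] x: -10.774753805554191 -2.444713123933635
-40 y: [-28.6 -26.1 -23.5 -22.  -19.4 -18.8  20.3  20.5  21.8  24.   30.   32.7
  32.8] x: -10.742454830226814 11.392726756070076
-35 y: [-30.  -23.3 -21.8  19.9  20.1  20.4  20.6  21.5  24.4  30.5  32.9] x: -10.40528842933242 10.351783825188996
-30 y: [-28.6 -26.1 -19.2  20.1  20.4  24.7] x: -9.005461782951986 -4.114975693723823
-25 y: [20.1 20.4 22.3] x: -8.10469578388718 8.664708280632805
side 46
-45 y: [-32.5 -31.3 -30.8 -30.6 -30.4 -30.3 -25.8 -25.7 -25.1 -23.4 -21.7  18.3] x: -10.904118525671088 11.150047578062853
-40 y: [-31.8 -30.4 -30.3 -29.7 -28.9 -28.1 -25.4 -24.2 -23.8  19.5] x: -9.679470577376943 9.298255118338478
-35 y: [-31.2 -30.9 -29.2 -29.1 -25.8 -24.9 -24.7 -23.5 -21.3 -21.   19.3] x: -10.736414153937359 11.283990700537665
-30 y: [-28.6 -27.8 -26.9 -26.5 -26.3 -25.7 -25.5 -20.   18.8  19.7  21.6] x: -10.10533965272812 11.556126790381015
-25 y: [-25.4 -21.9] x: -7.178725500569362 4.631847584684802
```

```bash
python3 - <<'E'
from fit import *
from plan import tool
p,d=capture("top"); 
P=np.zeros(d.shape+(3,)); P[d>0]=cloud("top",d,np.ones(d.shape,bool))
sub=P[230:256,192:232]
print("z map cols192..231 rows 230..255")
for r in range(26): print(230+r,' '.join(f"{int(x):3d}" for x in sub[r,:,2]))
crop("top",p,192,232,230,256,16,"top2")
tcp=sense()['eef_pos'];R=tool(9.7,30).as_matrix()
for zz in(0,-10,-20,-30):
  for s in(-1,1): print(zz,s,proj("top",tcp+R@np.array([-11,s*18.5,zz])),proj("top",tcp+R@np.array([11,s*18.5,zz])))
E
```

```text
z map cols192..231 rows 230..255
230   0   3   1  -2   2   2  -4  -1   0   0   3  32  25  49  44  42  41  45  72  73  73  69  63  42  46  38  39  41  39  25  20  25  26  35  38  38  35  34  37  40
231   0   2  -2  -4   0   0   5   0  -3   0   1  30  28  38  44  43  38  40  69  67  69  69  67  35  42  39  39  36  39  23  28  27  27  38  34   4   2   5   0   8
232  -4  -3  -1  -1  -2   0  -3  -2  -4   3   1  25  24  39  45  43   0  40  69  67  73  66  38  41  36  42  40   0  38   3   1   5   6   4   3   4   2  -6  -4   0
233  -1   4   0  -2   1  -2   0   2  -3   1   0   2  24  36  41  38  39  38  39  63  33  37  36   6   4   0   1   6   4   4   6   0  -1   3   2   0   3  -2  -3   0
234  -5   1   1   0  -8  -3   3   4   1   0   2  -1  26  19  35  42  35   4  10   5   5   3   6   5   5 134   0  -1  -3   0  -1   0   2   1  -4  -4   0   2  -5   0
235   2   4  -1   0   0  -3   2  -1  -1   0   3   0   0   5   0   5   5   6   9   0   0  -1   0 138 134 137  -1   4   0   0   0  -1  -5   3   0  -5  -3   1   1   0
236  -1   0   0  -3   0   1   1  -2   0   2   0  -1   0  -2   1  -1   0  -2  -1  -1
[... 2800 characters left out ...]
 220 213 211 210 215 213 215 214   4   0  -3 208 206 211 210 208 217
254 172 169 165  -1  -1 202 213 222 220 256 259 259 262 260 263 260 258 258 262 260 261 255 255 251 217 219 219 221 218 218 216 223 218  -1 208 212 212 210 215 214
255 170 169   0  -1 209 208 208 256 259 260 263 264 265 265 267 265 265 266 264 262 264 261 254 257 257 252 221 223 223 223 224 226 224 215 211 215 215 212 214 216
0 -1 [215.46 228.74] [216.94 235.99]
0 1 [201.39 231.06] [202.99 238.3 ]
-10 -1 [215.46 230.59] [216.96 237.89]
-10 1 [201.28 232.94] [202.89 240.23]
-20 -1 [215.46 232.48] [216.97 239.82]
-20 1 [201.16 234.85] [202.79 242.18]
-30 -1 [215.46 234.4 ] [216.98 241.78]
-30 1 [201.05 236.79] [202.68 244.16]
```

View pics/top2.png

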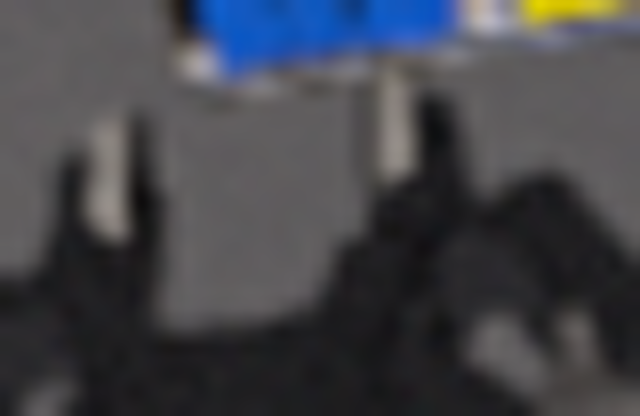

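Depth shows the finger midpoint about 0.8 px (2 mm) to +y of the prediction. The open tips also stand about 25 mm behind the TCP. I descend part way with a -2 mm y correction and look again.

```bash
python3 -m crank '{"dp":[[0.92,0.05,-1.42],[0.91,0.05,-1.41],[0,0,0]],"delta_rot":[[-0.07,-0.21,0.12],[-0.07,-0.21,0.12],[0,0,0]],"claw":[145,145,145]}'
cat > fing.py <<'E'
from fit import *
from plan import tool,n,q2r
def fing(yaw,tilt,lidx=None):
    np.set_printoptions(precision=1,suppress=True,linewidth=150)
    for c in("top","side"):
        p,d=capture(c); P=cloud(c,d,np.ones(d.shape,bool)); s=sense(); tcp=s['eef_pos']; R=q2r(s['ee_rot']).as_matrix(); q=(P-tcp)@R
        k=(q[:,2]>-45)&(q[:,2]<25)&(abs(q[:,1])<45)&(abs(q[:,0])<30)
        Q=q[k]; print(c,len(Q),"z range of tall",Q[:,2].max())
        for lo in range(-45,25,5):
            z=Q[(Q[:,2]>=lo)&(Q[:,2]<lo+5)]
            if len(z): print(lo,"y:",np.sort(z[:,1])[:: max(1,len(z)//14)],"x: %.0f %.0f"%(z[:,0].min(),z[:,0].max()))
E
python3 - <<'E'
from fing import *
import plan
fing(9.7,30)
pt,dt=capture("top"); ps,ds=capture("side")
crop("top",pt,192,252,205,255,12,"top3"); crop("side",ps,180,250,130,200,8,"side3")
lid=np.array([497.5,142,54]); plan.delta(lid+25*n(9.7,30),tool(9.7,30))
E
```

```text
time_s: 3.15
eef_pos: [485.2, 142.2, 77.0]
ee_rot: [0.259, -0.084, 0.962, 0.022]
force: [-0.5, 0.1, 1.1]
grip_width: 0.43
top 172 z range of tall 24.997440581009492
-45 y: [-29.8 -24.7 -22.6 -22.4 -20.3  20.1  20.8  20.9  21.6  24.4  24.4  30.4  32.7] x: -10 14
-40 y: [-29.8 -27.1 -17.1  20.3  20.5  20.7  21.9  27.1  30.3] x: -9 12
-35 y: [-27.  -24.6 -23.  -22.5 -20.2 -20.  -17.3  20.1  20.8  21.7  25.   30.8  33.7] x: -11 -2
-30 y: [-27.3 -24.7 -17.4  20.4  21.   21.9  25. ] x: -10 12
-25 y: [20.7] x: -4 -4
-5 y: [-7.1 -6.7 -4.7 -3.8 -3.3 -2.1 -1.9 -1.7  0.7  0.9  1.   1.9] x: -12 17
0 y: [-8.  -7.  -5.9 -5.3 -4.9 -4.6 -4.  -3.  -2.7 -2.2 -0.8 -0.5  0.   0.5  1.5  2.4  2.8  3.2  3.7  4.4] x: -17 21
5 y: [-7.9 -7.9 -7.3 -7.3 -7.1  0.1  0.4  1.1  3. ] x: -16 19
10 y: [-7.9 -7.5 -5.3 -4.9 -2.5  3.2] x: -16 15
15 y: [-7.3 -7.2 -2.  -1.6  0.6] x: -26 3
20 y: [-44.9 -41.1 -39.4 -38.3 -35.3 -20.8 -14.8 -12.1  -7.9  -5.    1.6   8.2  13.2  15.5  18.7] x: -30 28
side 166 z range of tall 24.97221091478295
-45 y: [-32.5 -31.9 -31.6 -30.7 -30.6 -30.3 -29.1 -28.5 -28.  -25.3 -24.2 -21.2 -20.2 -
[... 375 characters left out ...]
  -7.6  -6.9  -6.8  -6.5  -6.2  -4.2  -2.9  -2.6  -0.2   0.8   2.6] x: -15 19
5 y: [-10.8  -9.7  -9.   -8.9  -8.9  -8.7  -8.6  -8.6  -8.4  -7.6  -7.6  -7.4  -7.3  -7.   -6.9  -6.6  -6.2] x: -16 19
10 y: [-12.3 -11.2 -10.4  -9.5  -9.3  -9.3  -9.1  -8.4  -7.1  -6.8  -6.7  -6.7  -6.6  -6.1] x: -14 18
15 y: [-11.7 -11.1 -10.7 -10.2 -10.1  -9.1  -9.   -8.2  -7.9  -7.4  -7.1  -6.8  -6.8  -6.4  -6.1  -5. ] x: -16 18
20 y: [-44.4 -42.1 -21.9 -19.5 -17.8 -16.5 -15.1 -12.3 -11.4 -10.2  -9.8  -8.5  -7.7  -7.4  -7.   -6.3   1.6   7.4] x: -28 27
t 3.35 tcp [485.3 141.9  78.4] grip 0.4289198440293947 F [-0.4 -0.7  0.5]
dp cm [-0.  -0.2 -0.3] norm 3.450630157488442 drot [-0.   0.3 -0.2] 0.36233058092530196
```

View pics/top3.png

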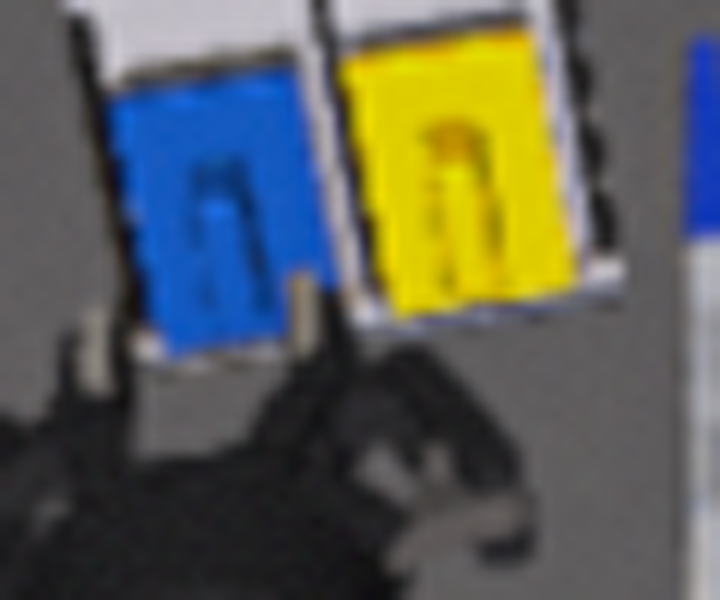

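View pics/side3.png

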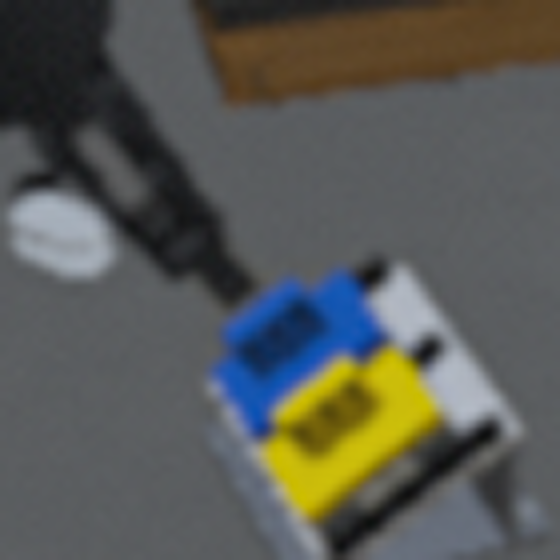

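The bar centre lies about 3 mm to −y of the finger midpoint (top depth: bar −8..+4, fingers −17/+20). In the top crop the fingers at (95,350) and (303,310) straddle the blue bar at about (235,230). I correct for that and go down to just over the lid.

```bash
python3 - <<'E'
import plan
from plan import *
lid=np.array([498,141,54]); N=n(9.7,30)
for i in range(3): print(sense()['eef_pos'])
delta(lid+4*N,tool(9.7,30))
E
```

```text
[485.32 141.92  78.44]
[485.32 141.92  78.44]
[485.32 141.92  78.44]
t 3.35 tcp [485.32 141.92  78.44] grip 0.4289198440293947 F [-0.43 -0.72  0.53]
dp cm [ 1.07 -0.13 -2.1 ] norm 23.589028980837785 drot [-0.01  0.3  -0.2 ] 0.36233058092530196
```

```bash
python3 -m crank '{"dp":[[0.03,-0.17,-0.1],[0.5,0.02,-0.95],[0.54,0.02,-1.0],[0,0,0],[0,0,0]],"delta_rot":[[0,0.15,-0.1],[0,0.15,-0.1],[0,0,0],[0,0,0],[0,0,0]],"claw":[145,145,145,145,145]}'
python3 - <<'E'
from fing import *
fing(9.7,30)
pt,dt=capture("top"); ps,ds=capture("side")
crop("top",pt,192,252,205,255,12,"top4"); crop("side",ps,180,250,130,200,8,"side4")
E
```

```text
time_s: 3.85
eef_pos: [495.9, 140.2, 57.3]
ee_rot: [0.257, -0.081, 0.963, 0.022]
force: [0.2, -0.9, 0.0]
grip_width: 0.427
top 532 z range of tall 24.86460497608041
-45 y: [-28.9 -26.4 -21.8  20.5  21.2  23.6  26.2  29.5  32.5] x: -10 3
-40 y: [-29.9 -29.  -26.5 -23.6 -21.7 -18.9 -16.5 -16.3  20.6  21.1  29.7  32.6] x: -10 5
-35 y: [-23.5 -22.1 -19.   20.5  20.7  21.4  24.2  26.6  26.9  29.8  32.5] x: -11 2
-30 y: [-26.4 -23.6 -18.9 -16.5  20.5  24.2] x: -10 1
-25 y: [-4.5 -2.6 -2.  -1.4 -1.1 -0.5  0.5  1.   1.5  1.9  2.4  3.9  4.7  5.   5.3  5.8  7.7] x: -13 19
-20 y: [-4.1 -3.9 -3.5 -3.3 -2.8 -2.3 -1.1 -0.6  0.2  1.3  1.8  3.   3.5  4.2  4.4  4.6  6.6  7.2  7.2  7.6  7.6] x: -16 17
-15 y: [-4.2 -4.2 -4.  -3.9 -1.3  1.2  4.   4.3  7.2  7.2] x: -17 16
-10 y: [-3.6] x: -14 -14
-5 y: [-41.3 -35.3 -14.4 -10.1  -5.9  -4.   -3.8  -3.7  -1.3  -0.9   1.5   1.7   4.5   7.5  14.1] x: -22 15
0 y: [-44.7 -41.4 -38.3 -35.1 -31.4 -17.8 -13.5  -9.2  -6.1  -2.4   7.4  12.9  15.2  17.8  20.5] x: -30 30
5 y: [-44.8 -41.7 -39.1 -35.8 -32.5 -30.5 -17.1 -10.1  -7.8  -3.7   6.3  11.6  17.   20.4  23.1] x
[... 767 characters left out ...]
1.9 -21.2  17.5] x: -9 10
-25 y: [-24.6  -6.6  -6.3  -3.8  -2.6  -1.6  -0.    5.7   5.8] x: -14 17
-20 y: [-5.3 -4.8 -3.8 -3.1 -2.3  3.1  4.1] x: -17 18
-15 y: [-4.8 -4.8 -4.5 -4.4 -2.1] x: -15 15
-10 y: [-7.3 -7.2 -6.1 -5.5 -5.3 -5.3 -5.2 -5.2 -4.8 -3.5  1. ] x: -16 17
-5 y: [-20.6 -19.  -16.6  -7.9  -7.6  -6.9  -6.3  -6.2  -5.3  -5.1  -4.6  -4.4  -4.1  -4.   -3.6  -2.7  -1.6   0.3   9.7  14.9] x: -28 19
0 y: [-44.7 -38.7 -31.4 -17.8 -14.8 -13.2 -10.8  -8.5  -6.1  -4.4  -2.    1.3   8.6  15.3  23.3] x: -30 30
5 y: [-40.7 -35.2 -32.5 -31.6 -24.1 -21.3 -21.1 -20.1 -20.  -19.2 -18.8 -18.7 -17.1  -8.9  -6.1  13.   16.1] x: -29 30
10 y: [-21.2 -20.  -19.9 -19.5 -19.2 -18.6 -18.5 -17.7] x: -27 30
```

View pics/top4.png

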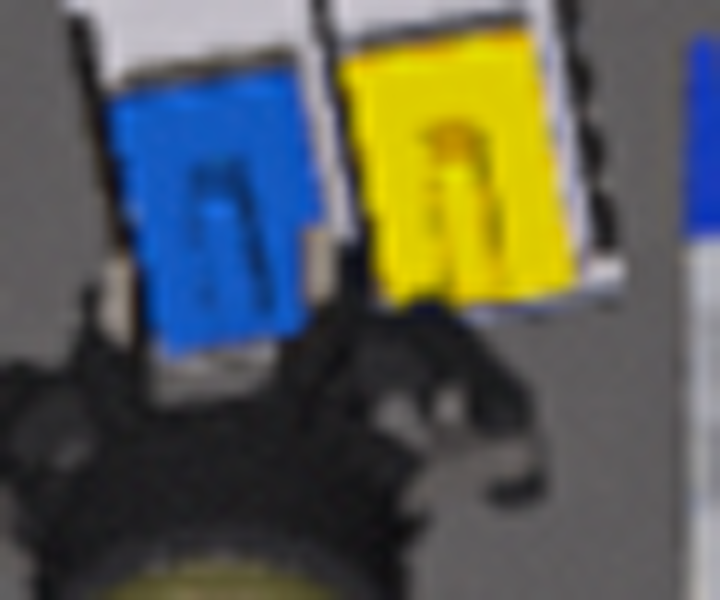

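View pics/side4.png

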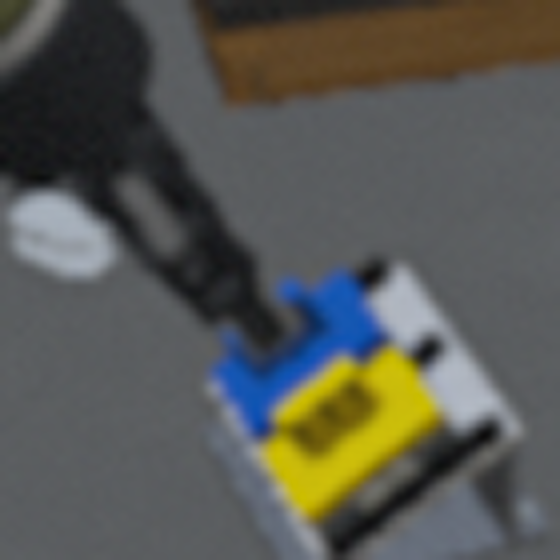

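The bar is now centred between the fingers (bar −4..+7.5, fingers −16.5/+20.5) and along the pads. The tips still look well short of the lid, so I half-close short of contact and measure how far they swing forward.

```bash
python3 -m crank '{"dp":[[0,0,0],[0,0,0],[0,0,0]],"delta_rot":[[0,0,0],[0,0,0],[0,0,0]],"claw":[190,190,190]}'
python3 - <<'E'
from fing import *
np.set_printoptions(precision=1,suppress=True,linewidth=150)
pt,dt=capture("top"); ps,ds=capture("side")
crop("top",pt,192,252,205,255,12,"top5"); crop("side",ps,190,240,145,195,12,"side5")
s=sense();tcp=s['eef_pos'];R=q2r(s['ee_rot']).as_matrix();print(tcp,s['grip_width'],s['force'])
for c,d,img in(("top",dt,pt),("side",ds,ps)):
    P=np.zeros(d.shape+(3,));v,u=np.nonzero(d>0);P[v,u]=cloud(c,d,np.ones(d.shape,bool)); q=(P-tcp)@R
    col=img.astype(int); dark=(col.max(2)-col.min(2)<45)
    k=dark&(q[...,2]>-60)&(q[...,2]<-5)&(abs(q[...,1])<30)&(abs(q[...,0])<16)&(d>0)
    z=q[k]; z=z[np.argsort(-z[:,2])]; print(c,z[:14].tolist() if 0 else np.round(z[:14],1))
    for zz in (0,-10,-20): print(zz,[np.round(((proj(c,tcp+R@np.array([0,y,zz]))-((192,205) if c=="top" else (190,145)))+.5)*12) for y in(-10,10)])
E
```

```text
time_s: 4.35
eef_pos: [496.0, 140.3, 57.1]
ee_rot: [0.257, -0.081, 0.963, 0.022]
force: [-0.9, 0.1, 0.1]
grip_width: 0.253
[496.1 140.2  57. ] 0.25599073624700436 [-0.4 -0.7 -0.8]
top [[ 12.6  -4.3 -12.8]
 [ 14.7  -3.9 -14.5]
 [ -1.7 -15.  -19.8]
 [ -9.4 -11.  -27. ]
 [ -8.8  16.1 -27.9]
 [ -9.6  18.6 -28.5]
 [ -9.9 -13.7 -28.8]
 [ -8.5  18.8 -31.9]
 [ -5.2 -15.6 -32.1]
 [ -6.1  21.9 -32.2]
 [ -6.7  24.4 -32.4]
 [ -8.5  16.  -33. ]
 [-10.1 -11.1 -33.9]
 [ -5.8 -18.4 -34.2]]
0 [array([285., 215.]), array([198., 229.])]
-10 [array([285., 236.]), array([198., 250.])]
-20 [array([285., 257.]), array([197., 271.])]
side [[  6.4  -2.7  -7.2]
 [ 10.3  -5.5  -8.9]
 [ -2.4  -4.5 -10. ]
 [  1.8  -5.3 -10. ]
 [ 12.7  -4.3 -10.3]
 [-10.9  -4.4 -11.2]
 [ -6.8  -5.6 -11.5]
 [  8.3  -5.4 -11.9]
 [  3.9  -6.  -13. ]
 [-10.5  -2.2 -14.8]
 [ -8.8  -5.9 -14.9]
 [ 12.7  -5.8 -17.1]
 [ -1.1 -13.6 -20.1]
 [  9.4 -15.  -22.4]]
0 [array([327., 358.]), array([298., 315.])]
-10 [array([306., 336.]), array([278., 293.])]
-20 [array([286., 313.]), array([257., 270.])]
```

View pics/top5.png

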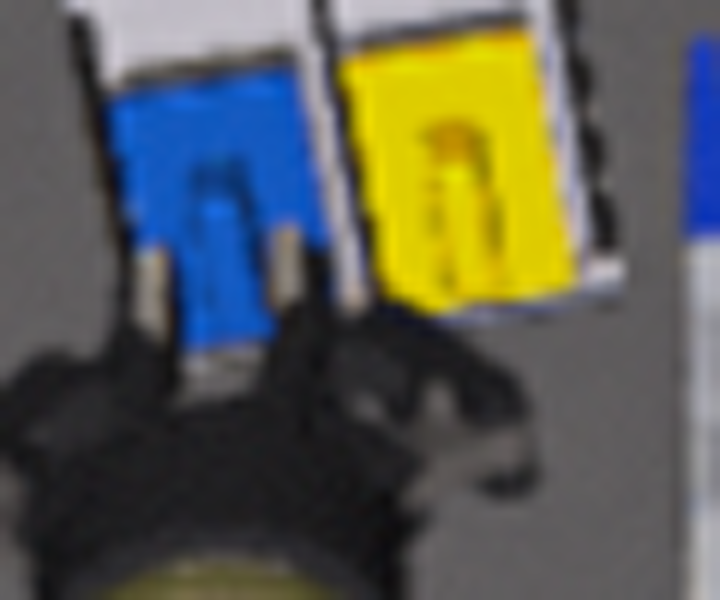

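View pics/side5.png

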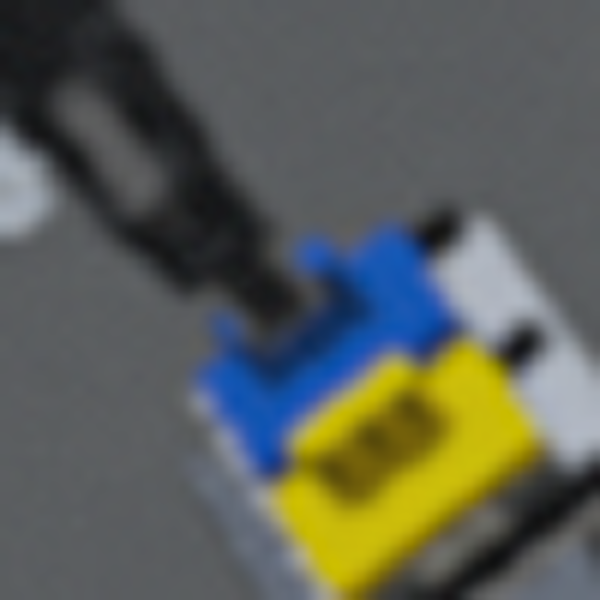

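The side view shows the near finger tip at crop (290,320), about halfway down the bar and roughly 14 mm above the lid. I go 9 mm further down along the tool axis, then close.

```bash
python3 -m crank '{"dp":[[0.22,0.04,-0.39],[0.22,0.04,-0.39],[0,0,0],[0,0,0]],"delta_rot":[[0,0,0],[0,0,0],[0,0,0],[0,0,0]],"claw":[190,190,190,190]}'
python3 - <<'E'
from fing import *
pt,dt=capture("top"); ps,ds=capture("side")
crop("top",pt,192,252,205,255,12,"top6"); crop("side",ps,190,240,145,195,12,"side6"); print(sense()['eef_pos'],sense()['force'])
E
```

```text
time_s: 4.85
eef_pos: [500.4, 141.1, 48.9]
ee_rot: [0.257, -0.081, 0.963, 0.022]
force: [0.0, 0.2, 0.3]
grip_width: 0.253
[500.41 141.07  49.13] [ 0.83  0.27 -0.69]
```

View pics/side6.png

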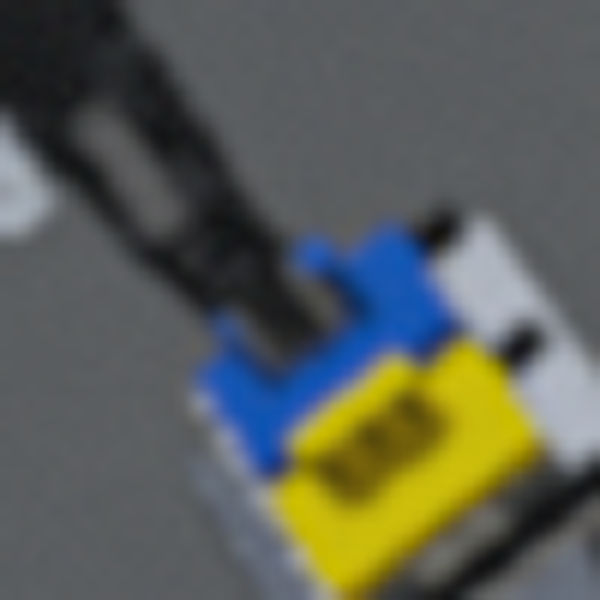

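View pics/top6.png

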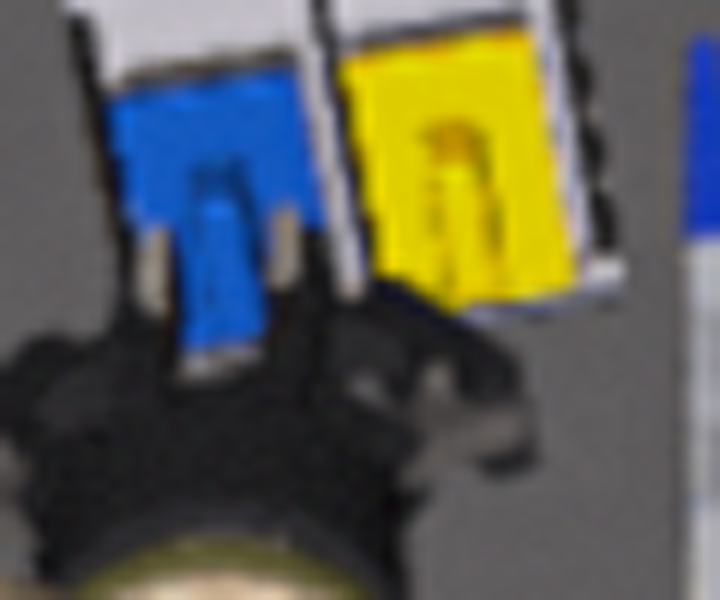

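No contact force, and the tip at side crop (300,350) is close to the lid. I back off 1.5 mm and close with 40 N.

```bash
python3 -m crank '{"dp":[[-0.07,-0.01,0.13],[0,0,0],[0,0,0],[0,0,0],[0,0,0],[0,0,0]],"delta_rot":[[0,0,0],[0,0,0],[0,0,0],[0,0,0],[0,0,0],[0,0,0]],"claw":[190,255,255,255,255,255]}' 40
```

```text
time_s: 5.55
eef_pos: [499.7, 140.8, 50.8]
ee_rot: [0.258, -0.081, 0.963, 0.022]
force: [-3.9, -2.4, 5.8]
grip_width: 0.121
```

```bash
python3 -m crank '{"dp":[[-0.25,-0.04,0.43],[-0.5,-0.08,0.87],[-0.74,-0.13,1.3],[-0.99,-0.17,1.73],[0,0,2.5],[0,0,2.5],[0,0,0]],"delta_rot":[[0,0,0],[0,0,0],[0,0,0],[0,0,0],[0,0,0],[0,0,0],[0,0,0]],"claw":[255,255,255,255,255,255,255]}' 
python3 - <<'E'
from fing import *
pt,dt=capture("top"); ps,ds=capture("side")
crop("top",pt,182,262,195,265,9,"top7"); crop("side",ps,175,255,110,190,9,"side7"); print(sense()['eef_pos'],sense()['force'])
E
```

```text
time_s: 6.25
eef_pos: [476.1, 136.7, 146.9]
ee_rot: [0.26, -0.081, 0.962, 0.022]
force: [0.4, -0.1, -2.0]
grip_width: 0.124
[474.5  136.75 143.37] [-0.17  0.21 -1.66]
```

View pics/side7.png

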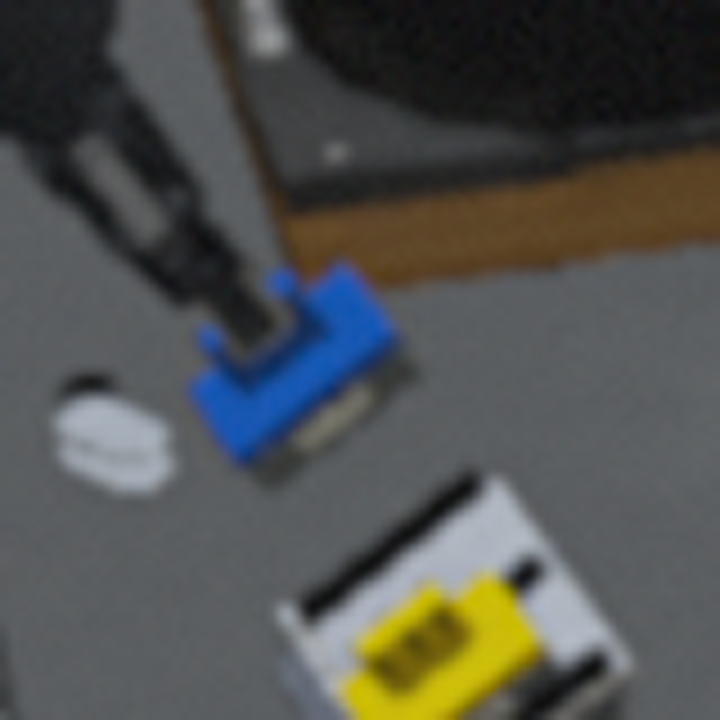

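View pics/top7.png

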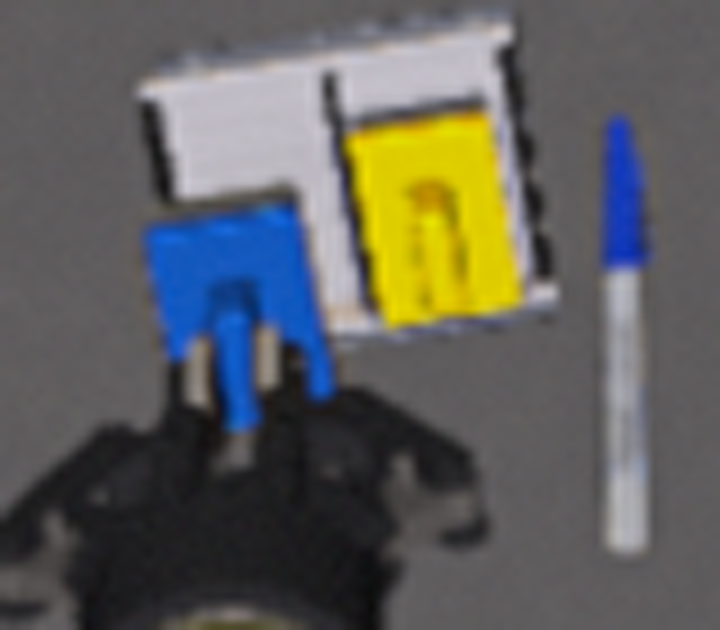

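The blue box is held square, with the bar between the fingers at side crop (245,320). The rack bay is empty and yellow is undisturbed. Now I level it and carry it over.

```bash
python3 - <<'E'
from plan import *
delta([493.8,-128.5,115],tool(5,0))
E
```

```text
t 6.35 tcp [474.5  136.75 143.37] grip 0.12568011682888605 F [-0.17  0.21 -1.66]
dp cm [  1.93 -26.52  -2.84] norm 267.458182526625 drot [-3.84 29.67 -4.56] 30.26595558219882
```

```bash
python3 -m crank '{"dp":[[0,-0.5,1.5],[0.2,-2.0,1.0],[0.2,-3.2,0],[0.2,-3.5,0],[0.2,-3.6,0],[0.2,-3.6,0],[0.3,-3.5,-0.5],[0.3,-3.2,-1.5],[0.3,-2.4,-1.7],[0.03,-1.0,-1.64]],"delta_rot":[[0,0,0],[-0.42,3.3,-0.5],[-0.42,3.3,-0.5],[-0.42,3.3,-0.5],[-0.42,3.3,-0.5],[-0.42,3.3,-0.5],[-0.42,3.3,-0.5],[-0.42,3.3,-0.5],[-0.43,3.3,-0.53],[-0.43,3.27,-0.53]],"claw":[255,255,255,255,255,255,255,255,255,255]}' 
cat > held.py <<'E'
from ov import *
from plan import delta,tool
IMPORT=1
def snap(tag,b=(472.5,-163.5,5)):
    for c,box in(("top",(285,355,197,269)),("side",(190,278,200,298))):
        p,d=capture(c); cv2.imwrite(f"pics/{tag}_{c}_raw.png",p[:,:,::-1]); np.save(f"pics/{tag}_{c}.npy",d)
        board_ov(p,c,b,box,7,f"{tag}_{c}")
E
python3 - <<'E'
from held import *
snap("h1"); delta([493.8,-128.5,115],tool(5,0))
E
```

```text
time_s: 7.35
eef_pos: [493.7, -130.0, 112.8]
ee_rot: [-0.002, -0.042, 0.999, 0.001]
force: [-0.7, 0.3, -1.1]
grip_width: 0.123
t 7.45 tcp [ 493.26 -128.46  111.55] grip 0.1241662357018971 F [-0.72  0.1  -1.05]
dp cm [ 0.05 -0.    0.35] norm 3.4965414275288236 drot [-0.23 -0.34  0.09] 0.417449403525882
```

View pics/h1_top.png

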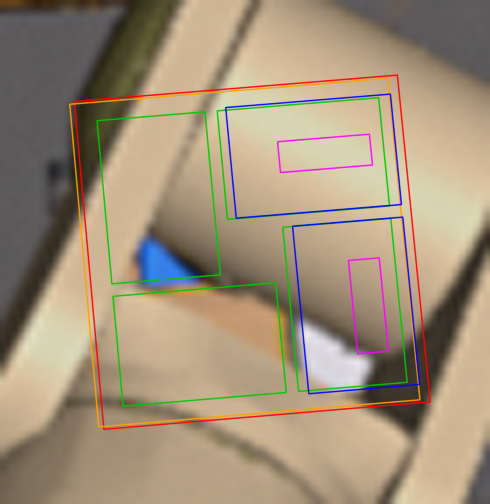

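View pics/h1_side.png

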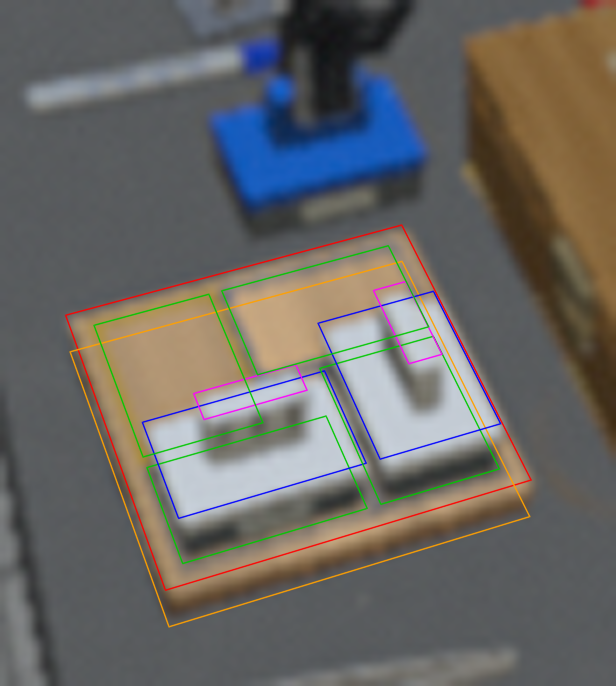

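The top view is blocked by the arm. The side view shows the box level at crop (320,140). I measure the side camera's bias against the held box and the board in the same picture.

```bash
cat > fit2.py <<'E'
from ov import *
from fit1x import go
def lidfit(cam,img,key,z,x0,t,roi,yaw=None,ign=None):
    # lid top at z, level; lid thickness t
    F=feat(img,key) if key!="white" else np.clip(img.min(2).astype(float)-110,0,70)
    def poly(x):
        R=Rn.from_euler('z',x[2] if yaw is None else yaw,degrees=True).as_matrix()
        return [box3(x[0],x[1],z,R,66,44,-t,0)]
    x,f=go(lambda x:cost(cam,poly(x),roi,F,ign),x0,[4,4,3]) if yaw is None else go(lambda x:cost(cam,poly(x),roi,F,ign),x0[:2],[4,4])
    return x,f
E
cat > fit1x.py <<'E'
from fit import *
def go(costf,x0,scale):
    sim=[np.array(x0,float)]
    for i,s in enumerate(scale): x=np.array(x0,float); x[i]+=s; sim.append(x)
    r=minimize(costf,x0,method="Nelder-Mead",options=dict(initial_simplex=np.array(sim),xatol=.02,fatol=1,maxiter=400)); return r.x,r.fun
E
python3 - <<'E'
from fit2 import *
np.set_printoptions(precision=2,suppress=True)
img=cv2.imread("pics/h1_side_raw.png")[:,:,::-1].copy()
# held box: ROI; ignore area above/bar/fingers
tcp=np.array([493.26,-128.46,111.55])
q=proj("side",tcp+[0,0,3.6]); print("pred lid centre px",q)
R=Rn.from_euler('z',5,degrees=True).as_matrix()
# ignore bar+fingers region
ign=np.zeros(img.shape[:2],bool)
P=box3(tcp[0],tcp[1],tcp[2]+3.6,R,44,40,1,80); h=cv2.convexHull(np.array([proj("side",p) for p in P]).astype(np.int32)); mm=np.zeros(img.shape[:2],np.uint8); cv2.fillConvexPoly(mm,h,1); ign=mm.astype(bool)
for t in(2,4,6,8):
    print("held t",t,lidfit("side",img,"blue",tcp[2]+3.6,[493,-128,5],t,(215,255,205,236),None,ign))
b=(472.5,-163.5,5);Rb=Rn.from_euler('z',5,degrees=True).as_matrix()
for i,(x,y,a) in enumerate(PL[:2]):
    c=np.array([b[0],b[1],20])+Rb@np.array([x,y,0])
    for cam in("side","top"):
        im=cv2.imread(f"pics/{'h1_side_raw' if cam=='side' else 'top0'}.png")[:,:,::-1].copy()
        q=proj(cam,c+[0,0,24]); m=18 if cam=="side" else 14
        roi=(int(q[0])-m-4,int(q[0])+m+4,int(q[1])-m,int(q[1])+m)
        ign=np.zeros(im.shape[:2],bool)
        R2=Rb@Rn.from_euler('z',a,degrees=True).as_matrix()
        # ignore bar and other grey box region
        polys=[box3(*c,R2,38,14,24,52)]
        o=PL[1-i]; c2=np.array([b[0],b[1],20])+Rb@np.array([o[0],o[1],0]); R3=Rb@Rn.from_euler('z',o[2],degrees=True).as_matrix()
        polys+= [box3(*c2,R3,67,45,0,25),box3(*c2,R3,38,14,24,52)]
        for Pp in polys:
            mm=np.zeros(im.shape[:2],np.uint8); cv2.fillConvexPoly(mm,cv2.convexHull(np.round(np.array([proj(cam,p) for p in Pp])).astype(np.int32)),1); ign|=mm.astype(bool)
        for t in(2,4,6): print("grey",i+1,cam,"nom",c[:2],t,lidfit(cam,im,"white",44,[c[0],c[1],5+a],t,roi,None,ign))
E
```

```text
pred lid centre px [234.95 217.62]
held t 2 (array([ 492.24, -133.8 ,    4.39]), np.float64(23953.709649376568))
held t 4 (array([ 492.39, -132.1 ,    4.37]), np.float64(30002.702305576015))
held t 6 (array([ 492.49, -130.42,    5.25]), np.float64(48266.559421822356))
held t 8 (array([ 492.76, -128.76,    4.64]), np.float64(76230.7596759233))
grey 1 side nom [ 451.19 -201.  ] 2 (array([ 451.98, -202.58,    5.03]), np.float64(29698.34259151845))
grey 1 side nom [ 451.19 -201.  ] 4 (array([ 452.25, -201.29,    5.58]), np.float64(30287.105573913454))
grey 1 side nom [ 451.19 -201.  ] 6 (array([ 452.34, -199.96,    6.25]), np.float64(36223.29060447379))
grey 1 top nom [ 451.19 -201.  ] 2 (array([ 450.4 , -199.82,    4.64]), np.float64(45199.242749114))
grey 1 top nom [ 451.19 -201.  ] 4 (array([ 450.4 , -199.98,    4.57]), np.float64(45649.16185398107))
grey 1 top nom [ 451.19 -201.  ] 6 (array([ 450.45, -200.11,    4.65]), np.float64(47101.43516899484))
grey 2 side nom [ 510.   -184.81] 2 (array([ 510.76, -188.14,   94.82]), np.float64(39186.65216058465))
grey 2 side nom [ 510.   -184.81] 4 (array([ 510.83, -186.73,   95.33]), np.float64(43657.29379155677))
grey 2 side nom [ 510.   -184.81] 6 (array([ 511.1 , -185.73,   95.42]), np.float64(53302.15027872464))
grey 2 top nom [ 510.   -184.81] 2 (array([ 509.12, -184.98,   94.84]), np.float64(45774.8113826754))
grey 2 top nom [ 510.   -184.81] 4 (array([ 509.15, -185.08,   94.93]), np.float64(46481.001825324754))
grey 2 top nom [ 510.   -184.81] 6 (array([ 509.18, -185.19,   94.73]), np.float64(47944.15266391005))
```

```bash
python3 - <<'E'
from fit2 import *
np.set_printoptions(precision=2,suppress=True)
img=cv2.imread("pics/h1_side_raw.png")[:,:,::-1].copy(); d=np.load("pics/h1_side.npy")
def lid(m,name):
    m=cv2.erode(m.astype(np.uint8),np.ones((2,2)))>0
    P=cloud("side",d,m); z=np.median(P[:,2]); k=abs(P[:,2]-z)<6; print(name,len(P),k.sum(),"med z",z,"mean z",P[k,2].mean(),"fit tilt",end=' ')
    Q=P[k]; A=np.c_[Q[:,:2]-Q[:,:2].mean(0),np.ones(len(Q))]; c,*_=np.linalg.lstsq(A,Q[:,2],rcond=None); print(c)
lid(roi(colmask(img,"blue"),215,255,213,236),"held")
w=img.min(2)>150
lid(roi(w,205,245,250,280),"g1"); lid(roi(w,235,262,240,268),"g2")
wood=roi((img[...,0].astype(int)-img[...,2]>25)&(img[...,0]>130),200,250,235,265); lid(wood,"board")
t=(abs(img.astype(int).max(2)-img.astype(int).min(2))<20)&(img.max(2)<110); lid(roi(t,195,250,300,320),"table")
E
```

```text
held 266 238 med z 113.67367080981921 mean z 113.35695554404697 fit tilt [ -0.02   0.07 113.36]
g1 317 271 med z 44.86954153836882 mean z 44.46303575032431 fit tilt [ 0.    0.02 44.46]
g2 317 276 med z 44.86954153836882 mean z 44.524967369512844 fit tilt [-0.01  0.01 44.52]
board 560 547 med z 20.889843791464614 mean z 20.86745092318339 fit tilt [ 0.   -0.   20.87]
table 787 785 med z 0.3540128214200422 mean z 0.2972265430988949 fit tilt [0.   0.01 0.3 ]
```

Depth puts the held lid at z≈113 and the white lids at 44.5. Judging at nearly equal heights removes the parallax, so I lower to about 8 mm above the board and compare there.

```bash
python3 -m crank '{"dp":[[0.07,0.06,-1.5],[0.07,0.07,-1.5],[0,0,-1.5],[0,0,-1.0],[0,0,0],[0,0,0]],"delta_rot":[[-0.1,-0.17,0.04],[-0.1,-0.17,0.04],[0,0,0],[0,0,0],[0,0,0],[0,0,0]],"claw":[255,255,255,255,255,255]}' 
python3 - <<'E'
from held import *
snap("h2"); delta([494.7,-127.2,56],tool(5,0))
E
```

```text
time_s: 8.05
eef_pos: [495.8, -126.8, 60.7]
ee_rot: [0.003, -0.044, 0.999, -0.001]
force: [-0.3, -0.1, -2.0]
grip_width: 0.128
t 8.15 tcp [ 496.01 -127.03   61.09] grip 0.12384240288453961 F [ 0.32 -0.44 -2.19]
dp cm [-0.13 -0.02 -0.51] norm 5.2572180159722475 drot [ 0.18  0.44 -0.06] 0.4792250393825223
```

View pics/h2_side.png

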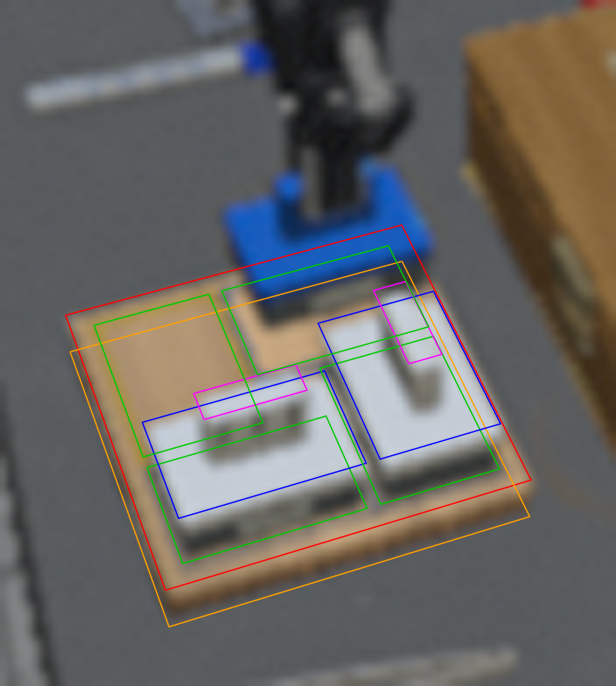

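View pics/h2_top.png

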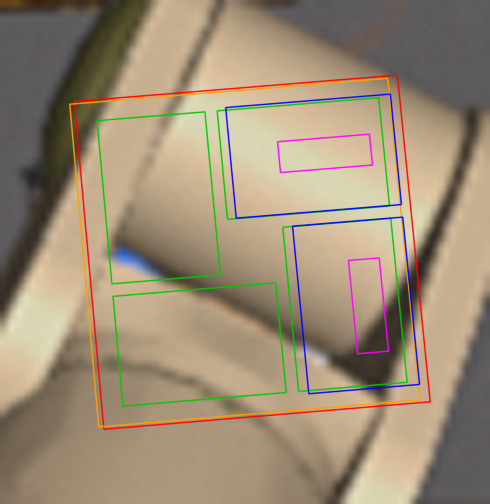

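```bash
python3 -m crank '{"dp":[[-0.07,-0.01,-0.7],[-0.06,-0.01,-0.6],[0,0,0],[0,0,0],[0,0,0]],"delta_rot":[[0.09,0.22,-0.03],[0.09,0.22,-0.03],[0,0,0],[0,0,0],[0,0,0]],"claw":[255,255,255,255,255]}' 
cat > meas.py <<'E'
from fit2 import *
from held import snap
from plan import q2r
np.set_printoptions(precision=2,suppress=True)
def ignmask(cam,shape,polys):
    ign=np.zeros(shape[:2],bool)
    for Pp in polys:
        mm=np.zeros(shape[:2],np.uint8); cv2.fillConvexPoly(mm,cv2.convexHull(np.round(np.array([proj(cam,p) for p in Pp])).astype(np.int32)),1); ign|=mm.astype(bool)
    return ign
def lidz(img,d,m):
    m=cv2.erode(m.astype(np.uint8),np.ones((2,2)))>0
    P=cloud("side",d,m); z=np.median(P[:,2]); k=abs(P[:,2]-z)<6; return P[k,2].mean()
E
python3 - <<'E'
from meas import *
snap("h3"); s=sense(); tcp=s['eef_pos']; print(s['time_s'],tcp,s['force'])
img=cv2.imread("pics/h3_side_raw.png")[:,:,::-1].copy(); d=np.load("pics/h3_side.npy")
z=lidz(img,d,roi(colmask(img,"blue"),215,255,230,262)); print("lid z cam",z)
R=Rn.from_euler('z',5,degrees=True).as_matrix()
q=proj("side",[tcp[0],tcp[1],z]).astype(int); print(q)
ign=ignmask("side",img.shape,[box3(tcp[0],tcp[1],z,R,44,40,1,80)])
for t in(1,2,3): print(lidfit("side",img,"blue",z,[tcp[0],tcp[1],5],t,(q[0]-21,q[0]+20,q[1]-13,q[1]+19),None,ign))
E
```

```text
time_s: 8.65
eef_pos: [494.4, -127.2, 47.5]
ee_rot: [-0.001, -0.044, 0.999, 0.0]
force: [-0.4, -0.2, -1.5]
grip_width: 0.127
8.75 [ 494.45 -127.2    47.53] [ 0.56 -0.15 -1.51]
lid z cam 50.97113492577522
[235 235]
(array([ 493.96, -129.5 ,    6.43]), np.float64(36709.95270085253))
(array([ 494.12, -128.82,    6.11]), np.float64(33321.33442279711))
(array([ 494.2 , -128.15,    5.82]), np.float64(33728.66332032515))
```

View pics/h3_side.png

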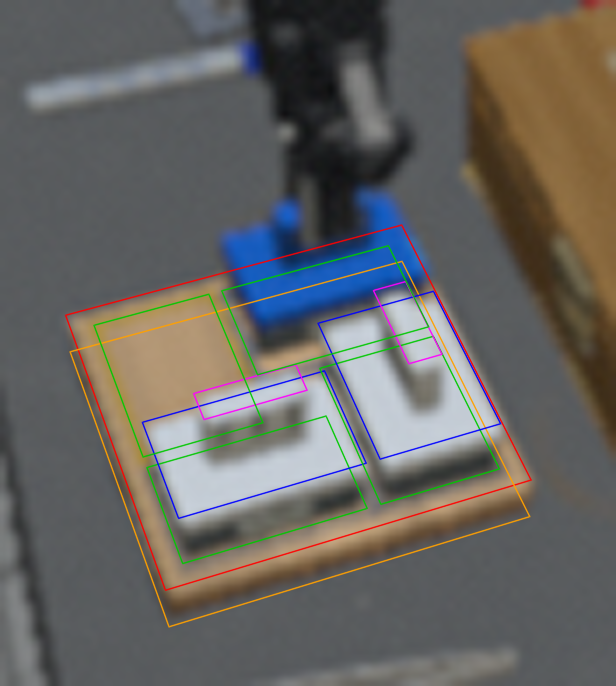

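In the side camera, at nearly equal height, the held lid is at (494.1, −128.8) and the target from the white boxes is (494.6, −129.0), so it is aligned within 0.5 mm. I set it down gently.

```bash
python3 -m crank '{"dp":[[0.03,0,-0.2],[0,0,-0.2],[0,0,-0.1],[0,0,0]],"delta_rot":[[0,0,0],[0,0,0],[0,0,0],[0,0,0]],"claw":[255,255,255,255]}'; python3 -m crank '{"dp":[[0,0,-0.1],[0,0,0]],"delta_rot":[[0,0,0],[0,0,0]],"claw":[255,255]}'
```

```text
time_s: 9.15
eef_pos: [494.6, -127.1, 42.2]
ee_rot: [-0.001, -0.044, 0.999, 0.0]
force: [-0.5, 0.1, -2.1]
grip_width: 0.126
time_s: 9.35
eef_pos: [494.6, -127.1, 41.3]
ee_rot: [-0.001, -0.044, 0.999, 0.0]
force: [-0.8, 1.4, -1.7]
grip_width: 0.124
```

```bash
python3 -m crank '{"dp":[[0,0,-0.05],[0,0,0]],"delta_rot":[[0,0,0],[0,0,0]],"claw":[255,255]}'; python3 -m crank '{"dp":[[0,0,-0.05],[0,0,0]],"delta_rot":[[0,0,0],[0,0,0]],"claw":[255,255]}'; python3 -m crank '{"dp":[[0,0,-0.05],[0,0,0]],"delta_rot":[[0,0,0],[0,0,0]],"claw":[255,255]}'
```

```text
time_s: 9.55
eef_pos: [494.7, -127.3, 41.1]
ee_rot: [-0.001, -0.044, 0.999, 0.0]
force: [-0.6, 0.1, 1.5]
grip_width: 0.126
time_s: 9.75
eef_pos: [494.7, -127.3, 41.1]
ee_rot: [-0.001, -0.044, 0.999, 0.0]
force: [-3.7, 0.6, 9.1]
grip_width: 0.122
time_s: 9.95
eef_pos: [494.7, -127.3, 41.0]
ee_rot: [-0.001, -0.044, 0.999, -0.0]
force: [-5.7, 0.0, 13.5]
grip_width: 0.125
```

Contact is at TCP z 41.1. I relieve the load, open narrowly, and lift clear.

```bash
python3 -m crank '{"dp":[[0,0,0.08],[0,0,0],[0,0,0],[0,0,0],[0,0,0]],"delta_rot":[[0,0,0],[0,0,0],[0,0,0],[0,0,0],[0,0,0]],"claw":[255,220,190,170,170]}'; python3 -m crank '{"dp":[[0,0,0],[0,0,1.0],[0,0,2.0],[0,0,3.0],[0,0,4.0],[0,3.5,1.0],[0,4.5,0],[0,4.5,0],[0,4.5,0],[0,4.5,0]],"delta_rot":[[0,0,0],[0,0,0],[0,0,0],[0,0,0],[0,0,0],[0,0,0],[0,0,0],[0,0,0],[0,0,0],[0,0,0]],"claw":[170,170,170,170,170,170,170,165,155,145]}'
python3 - <<'E'
from meas import *
snap("h4"); s=sense(); print(s['time_s'],s['eef_pos'],s['grip_width'])
E
```

```text
time_s: 10.45
eef_pos: [494.7, -127.1, 40.5]
ee_rot: [-0.001, -0.044, 0.999, 0.0]
force: [0.3, -0.0, 0.7]
grip_width: 0.332
time_s: 11.45
eef_pos: [494.4, 89.6, 151.6]
ee_rot: [-0.0, -0.043, 0.999, 0.0]
force: [0.9, 0.7, 0.3]
grip_width: 0.43
11.55 [494.11  92.13 151.5 ] 0.43049316368495466
```

View pics/h4_top.png

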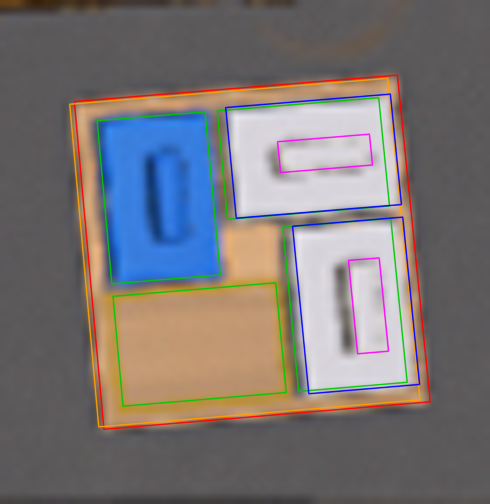

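View pics/h4_side.png

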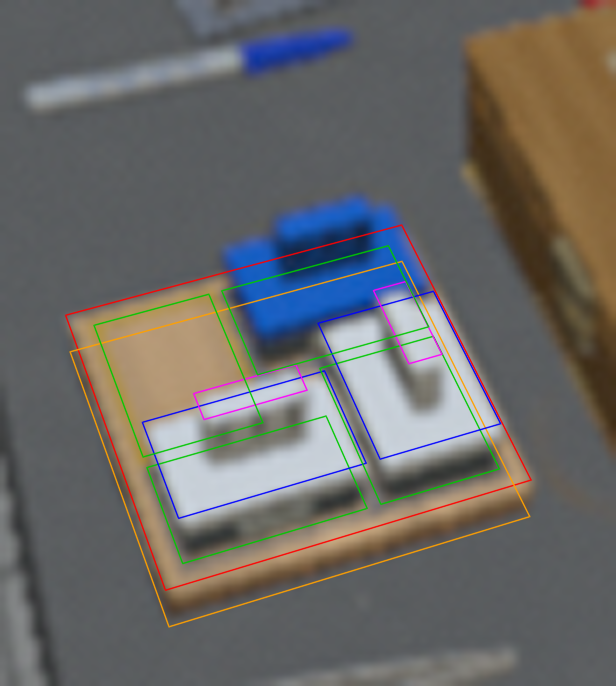

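Blue stands inside its outline in the top view, with its lid at crop (160,195), and flat in the side view. A numeric fit follows, along with the yellow approach.

```bash
python3 - <<'E'
from meas import *
from plan import delta,tool,n
img=cv2.imread("pics/h4_top_raw.png")[:,:,::-1].copy()
q=proj("top",[493.8,-126,44]).astype(int); R=Rn.from_euler('z',5,degrees=True).as_matrix()
ign=ignmask("top",img.shape,[box3(493.8,-126,44,R,40,18,0,26)])
print("blue in top cam",lidfit("top",img,"blue",44,[493.8,-126,5],2,(q[0]-14,q[0]+14,q[1]-17,q[1]+17),None,ign),"target 493.8 -126 5")
lid=np.array([507.0,88.3,54]); N=n(9.7,30)
delta(lid+45*N,tool(9.7,30))
E
```

```text
blue in top cam (array([ 493.05, -123.72,    4.58]), np.float64(67173.92452357455)) target 493.8 -126 5
t 11.55 tcp [494.11  92.13 151.5 ] grip 0.43049316368495466 F [ 0.09 -1.02 -0.59]
dp cm [-0.93 -0.76 -5.85] norm 59.749631211140255 drot [  3.84 -29.78   4.28] 30.33377476347271
```

```bash
python3 -m crank '{"dp":[[-0.09,-0.08,-0.5],[-0.09,-0.08,-0.5],[-0.09,-0.08,-0.5],[-0.09,-0.08,-0.6],[-0.09,-0.08,-0.6],[-0.09,-0.08,-0.6],[-0.09,-0.08,-0.6],[-0.09,-0.08,-0.65],[-0.09,-0.08,-0.65],[-0.08,-0.07,-0.65]],"delta_rot":[[0.38,-2.98,0.43],[0.38,-2.98,0.43],[0.38,-2.98,0.43],[0.38,-2.98,0.43],[0.38,-2.98,0.43],[0.38,-2.98,0.43],[0.38,-2.98,0.43],[0.38,-2.98,0.43],[0.38,-2.98,0.43],[0.38,-2.98,0.43]],"claw":[145,145,145,145,145,145,145,145,145,145]}' 
python3 - <<'E'
from plan import *
lid=np.array([507.4,88.0,54]); N=n(9.7,30)
print(sense()['eef_pos']); capture("side")
delta(lid+12*N,tool(9.7,30))
E
```

```text
time_s: 12.55
eef_pos: [485.9, 79.2, 92.7]
ee_rot: [0.259, -0.079, 0.962, 0.021]
force: [1.4, 0.6, 0.5]
grip_width: 0.429
[485.95  79.24  92.71]
t 12.6 tcp [484.07  79.49  90.78] grip 0.43172257158642585 F [-1.53  1.56 -2.33]
dp cm [ 1.74  0.75 -2.64] norm 32.49367532388927 drot [-0.04  0.03  0.24] 0.24304825284661932
```

```bash
python3 -m crank '{"dp":[[0,0.47,0.1],[0.87,0.14,-1.35],[0.87,0.14,-1.39],[0,0,0],[0,0,0]],"delta_rot":[[0,0,0.12],[0,0,0.12],[0,0,0],[0,0,0],[0,0,0]],"claw":[145,145,145,145,145]}' 
python3 - <<'E'
from fing import *
import plan
fing(9.7,30)
pt,dt=capture("top"); ps,ds=capture("side")
crop("top",pt,192,252,205,255,12,"top8"); crop("side",ps,190,250,140,200,10,"side8")
lid=np.array([507.4,88.0,54]); plan.delta(lid+4*n(9.7,30),tool(9.7,30))
E
```

```text
time_s: 13.1
eef_pos: [503.5, 87.7, 66.5]
ee_rot: [0.258, -0.081, 0.963, 0.022]
force: [0.2, 0.2, 0.2]
grip_width: 0.431
top 378 z range of tall 24.928811711451925
-45 y: [-29.4 -21.7 -19.5  20.5  23.   25.7  29.2  31.7] x: -10 7
-40 y: [-26.7 -22.  -16.9  20.2  20.6  25.5  28.7  29.1  31.5] x: -10 -3
-35 y: [-29.7 -27.1 -24.4 -22.3 -19.7 -17.1  20.7  22.9  23.3  31.5] x: -10 10
-30 y: [-27.4 -24.8 -19.9 -17.4  20.4  20.6  25.6] x: -9 9
-25 y: [-22.5] x: -7 -7
-20 y: [-2.1  3.1  4.1  4.4  4.8  5.1  5.7] x: -14 13
-15 y: [-4.6 -3.8 -3.3 -2.6 -2.2 -1.5 -0.6 -0.1  0.2  0.6  1.1  1.7  2.1  2.7  2.9  3.6  4.1  5.7  6.7] x: -13 21
-10 y: [-4.5 -3.9 -3.  -2.2 -0.8  0.4  2.7  4.9  5.7  6.5  7.5] x: -14 15
-5 y: [-4.7 -2.5  0.1  5.6] x: -12 -8
0 y: [-2.6  0.   2.7] x: -12 -11
5 y: [-16.7 -13.7 -10.9  -8.6  -7.9  -7.5  -6.5  -4.7  -4.4  -2.8  -2.1  -0.3   2.5   4.7   5.3   5.6   8.5   8.9  10.9  11.4  13.9  17.2  18.6  18.9
  21.6] x: -29 26
10 y: [-20.5 -16.9 -13.9 -11.7  -9.7  -8.1  -4.9   0.7   7.4  10.7  12.8  14.8  18.   19.9  21.9] x: -29 29
15 y: [-29.  -19.5 -18.2 -13.3 -10.3  -6.3  -5
[... 899 characters left out ...]
4.4 -4.3 -3.8 -3.8 -3.6 -3.5 -3.4 -3.4 -3.1 -2.7 -2.7 -2.1] x: -14 19
5 y: [-24.6 -21.7 -20.3 -20.2  -7.3  -5.2  -4.8  -4.6  -4.5  -4.3  -3.8  -3.6  -2.4  -1.8  -0.7  -0.    2.3   7.1   8.9] x: -26 25
10 y: [-24.2 -20.6 -18.9 -17.6 -15.1 -13.  -11.2  -8.9  -6.6  -5.1  -3.4  -0.7   6.4  12.3  18.9] x: -29 30
15 y: [-24.  -23.4 -23.2 -22.4 -21.8 -21.5 -21.2 -20.7 -20.5 -20.1 -19.8 -19.3 -18.5 -18.2  14.5  23.5] x: -30 29
20 y: [-34.6 -32.2 -31.  -30.6 -29.4 -29.  -28.7 -27.8 -27.  -23.5 -23.1 -21.6 -20.7 -20.  -19.5 -19.3 -18.1] x: -29 29
t 13.3 tcp [503.3  87.5  66.6] grip 0.4304539658063813 F [-0.7 -0.6 -0.3]
dp cm [ 0.2  0.  -0.9] norm 9.360857751765277 drot [-0.  0.  0.] 0.0587858865043329
```

View pics/top8.png

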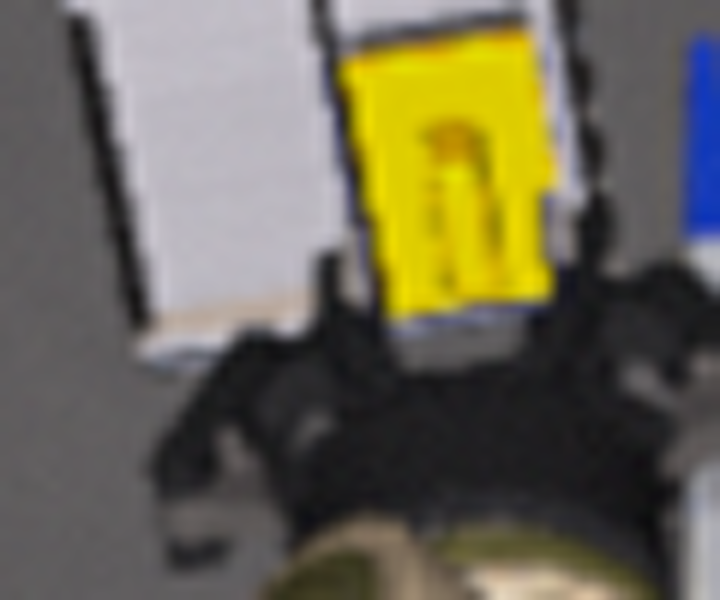

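View pics/side8.png

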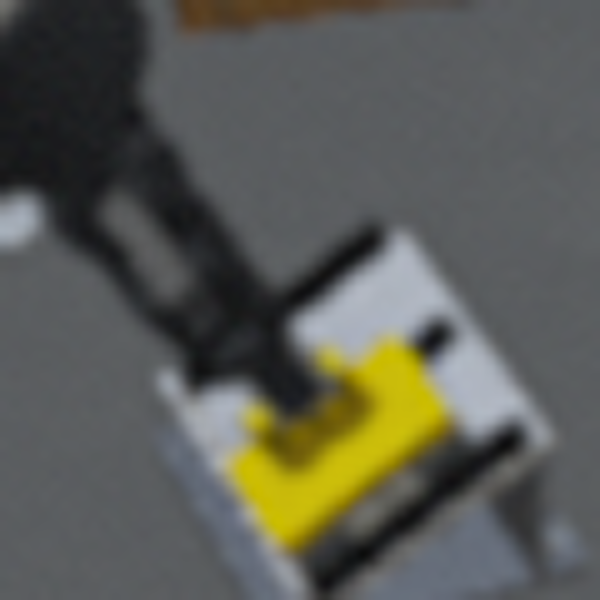

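The yellow bar (y −4.7..+7, fingers −17/+20.5) is centred, and sits about 2.5 mm downslope along the pads. I correct that, descend, and close.

```bash
python3 -m crank '{"dp":[[-0.2,-0.05,-0.1],[0.25,0.01,-0.74],[0.25,0.02,-0.74],[0,0,0],[0,0,0]],"delta_rot":[[0,0,0],[0,0,0],[0,0,0],[0,0,0],[0,0,0]],"claw":[150,170,190,190,190]}' 40
python3 - <<'E'
from plan import *
pt,dt=capture("top"); ps,ds=capture("side"); print(sense()['eef_pos'],sense()['force'],sense()['grip_width'])
crop("side",ps,190,250,140,200,10,"side9")
E
```

```text
time_s: 13.8
eef_pos: [506.0, 87.2, 50.1]
ee_rot: [0.257, -0.081, 0.963, 0.022]
force: [-0.1, 0.3, 1.1]
grip_width: 0.254
[506.15  87.26  50.35] [1.03 0.7  0.09] 0.2514539199648578
```

View pics/side9.png

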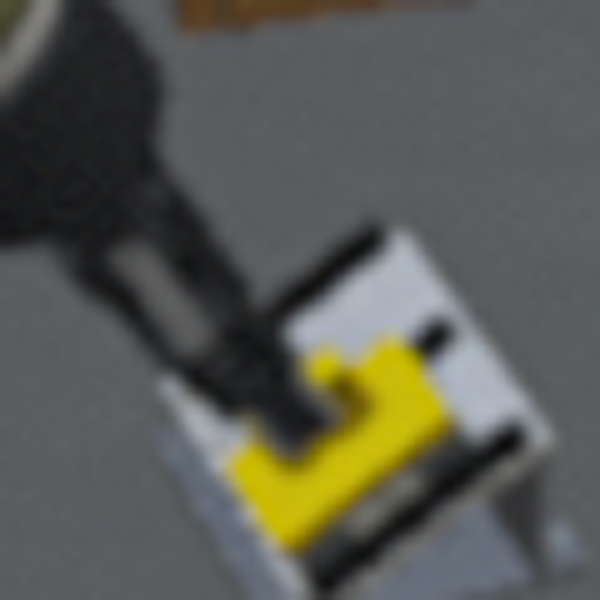

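The finger sits slightly low on the bar, at side crop (290,420) with more bar showing uphill. I move 1.2 mm uphill and close.

```bash
python3 -m crank '{"dp":[[0.1,0.02,0.06],[0,0,0],[0,0,0],[0,0,0],[0,0,0],[0,0,0]],"delta_rot":[[0,0,0],[0,0,0],[0,0,0],[0,0,0],[0,0,0],[0,0,0]],"claw":[190,255,255,255,255,255]}' 40
```

```text
time_s: 14.5
eef_pos: [507.3, 87.6, 51.0]
ee_rot: [0.258, -0.081, 0.962, 0.022]
force: [-2.6, -0.1, 5.6]
grip_width: 0.123
```

```bash
python3 -m crank '{"dp":[[-0.25,-0.04,0.43],[-0.5,-0.08,0.87],[-0.74,-0.13,1.3],[-0.99,-0.17,1.73],[0,0,2.5],[0,0,2.5],[0,0,2.0],[0,0,0]],"delta_rot":[[0,0,0],[0,0,0],[0,0,0],[0,0,0],[0,0,0],[0,0,0],[0,0,0],[0,0,0]],"claw":[255,255,255,255,255,255,255,255]}' 
python3 - <<'E'
from plan import *
pt,dt=capture("top"); ps,ds=capture("side")
crop("top",pt,182,262,195,265,9,"top10"); crop("side",ps,180,260,110,190,9,"side10")
# yaw -85: box x-> tool frame
delta([436.1,-144.7,115],tool(5-90,0))
E
```

```text
time_s: 15.3
eef_pos: [483.2, 83.0, 166.4]
ee_rot: [0.26, -0.081, 0.962, 0.021]
force: [-0.2, 0.7, -2.0]
grip_width: 0.119
t 15.4 tcp [481.85  83.24 163.38] grip 0.12346842031908456 F [-0.17  0.89 -0.74]
dp cm [ -4.58 -22.79  -4.84] norm 237.46313338180235 drot [ 20.44  26.59 -92.27] 98.17877389240951
```

View pics/side10.png

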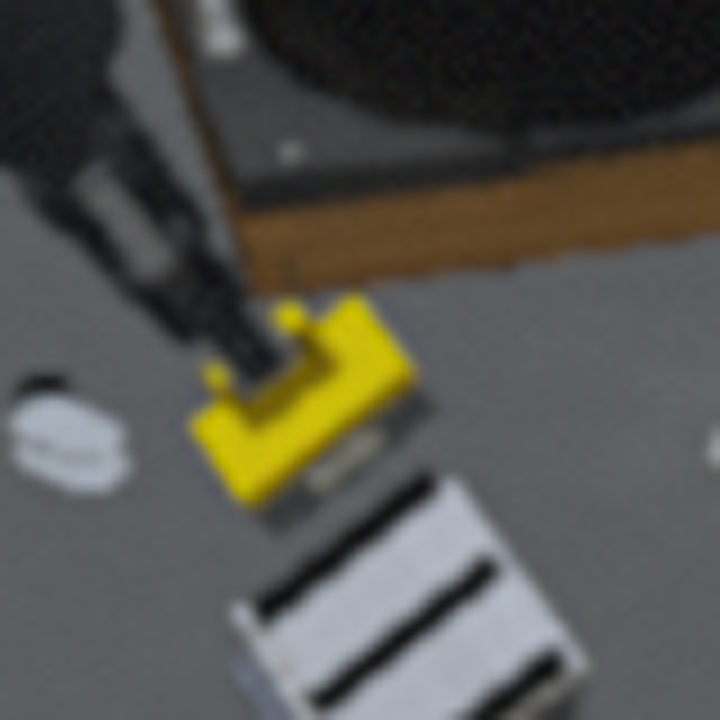

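View pics/top10.png

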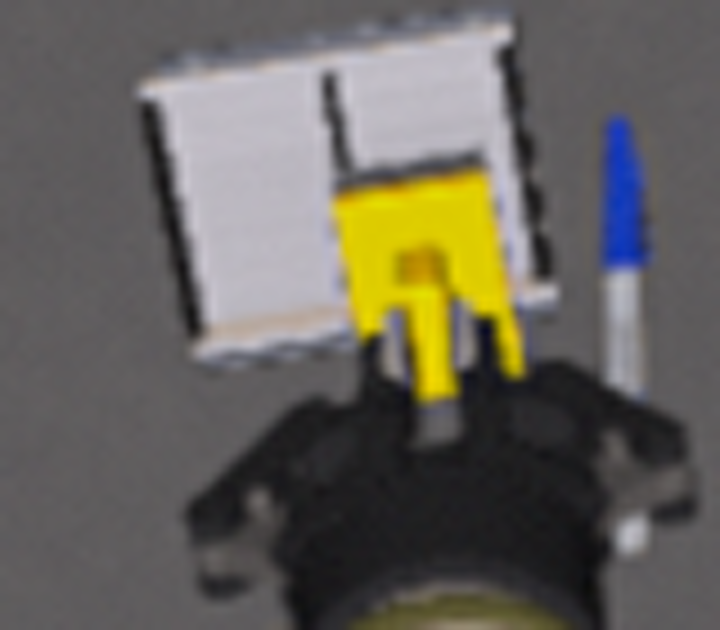

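Yellow is held square, the rack is empty, and the marker is untouched. I level it and turn −95° on the way over.

```bash
python3 -m crank '{"dp":[[-0.35,-1.5,0],[-0.35,-1.7,0],[-0.35,-1.8,0],[-0.35,-1.8,0],[-0.35,-1.8,0],[-0.35,-1.8,0],[-0.35,-1.8,0],[-0.35,-1.8,0],[-0.35,-1.8,0],[-0.35,-1.8,0]],"delta_rot":[[1.57,2.05,-7.1],[1.57,2.05,-7.1],[1.57,2.05,-7.1],[1.57,2.05,-7.1],[1.57,2.05,-7.1],[1.57,2.05,-7.1],[1.57,2.05,-7.1],[1.57,2.05,-7.1],[1.57,2.05,-7.1],[1.57,2.05,-7.1]],"claw":[255,255,255,255,255,255,255,255,255,255]}' 
python3 -m crank '{"dp":[[-0.35,-1.8,-0.5],[-0.35,-1.7,-1],[-0.35,-1.5,-1],[0,0,0],[0,0,0]],"delta_rot":[[1.57,2.05,-7.1],[1.57,2.05,-7.1],[1.57,2.05,-7.1],[0,0,0],[0,0,0]],"claw":[255,255,255,255,255]}'
python3 - <<'E'
from plan import *
delta([436.1,-144.7,62],tool(5-90,0)); print(sense()['joints'])
E
```

```text
time_s: 16.4
eef_pos: [446.5, -93.0, 162.3]
ee_rot: [0.064, 0.529, 0.846, 0.005]
force: [0.5, 0.4, -1.0]
grip_width: 0.129
time_s: 16.9
eef_pos: [436.4, -142.3, 137.8]
ee_rot: [-0.001, 0.675, 0.738, -0.0]
force: [0.0, 0.6, -1.1]
grip_width: 0.124
t 16.9 tcp [ 436.43 -142.31  137.83] grip 0.12401413074566382 F [ 0.02  0.63 -1.14]
dp cm [-0.03 -0.24 -7.58] norm 75.87142648003399 drot [-0.05 -0.13 -0.1 ] 0.17298584406401737
[-0.57  0.25  1.79 -0.    1.11 -0.66]
```

```bash
python3 -m crank '{"dp":[[-0.03,-0.24,-1.8],[0,0,-2.0],[0,0,-2.0],[0,0,-1.8],[0,0,-0.9],[0,0,0],[0,0,0],[0,0,0]],"delta_rot":[[0,-0.1,-0.1],[0,0,0],[0,0,0],[0,0,0],[0,0,0],[0,0,0],[0,0,0],[0,0,0]],"claw":[255,255,255,255,255,255,255,255]}' 
python3 - <<'E'
from meas import *
snap("y1"); s=sense(); tcp=s['eef_pos']; print(s['time_s'],tcp,s['force'])
img=cv2.imread("pics/y1_side_raw.png")[:,:,::-1].copy(); d=np.load("pics/y1_side.npy")
q=proj("side",[tcp[0],tcp[1],tcp[2]+3]).astype(int); print(q)
z=lidz(img,d,roi(colmask(img,"yellow"),q[0]-21,q[0]+20,q[1]-8,q[1]+19)); print("lid z cam",z)
R=Rn.from_euler('z',95,degrees=True).as_matrix()
ign=ignmask("side",img.shape,[box3(tcp[0],tcp[1],z,R,44,40,1,80)])
for t in(1,2,3): print(lidfit("side",img,"yellow",z,[tcp[0],tcp[1],95],t,(q[0]-21,q[0]+20,q[1]-13,q[1]+19),None,ign))
# blue + greys in the same picture
Rb=Rn.from_euler('z',5,degrees=True).as_matrix()
E
```

```text
time_s: 17.7
eef_pos: [437.0, -145.3, 54.7]
ee_rot: [0.001, 0.676, 0.737, 0.0]
force: [1.1, -0.1, -1.5]
grip_width: 0.124
17.8 [ 436.88 -145.27   54.51] [ 0.05 -0.14 -1.41]
[214 243]
lid z cam 57.0865576560119
(array([ 436.28, -149.83,   95.19]), np.float64(427403.71915524564))
(array([ 436.28, -148.94,   95.06]), np.float64(426148.5408094152))
(array([ 436.44, -148.1 ,   94.94]), np.float64(425366.7053539865))
```

View pics/y1_side.png

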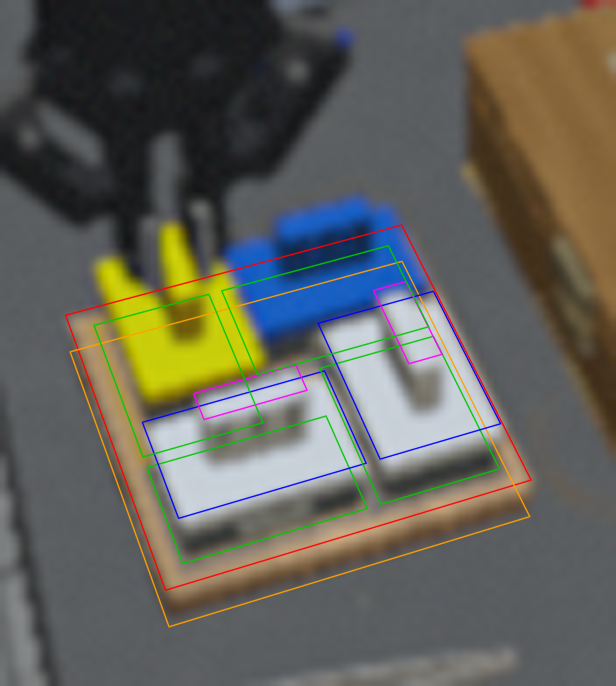

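View pics/y1_top.png

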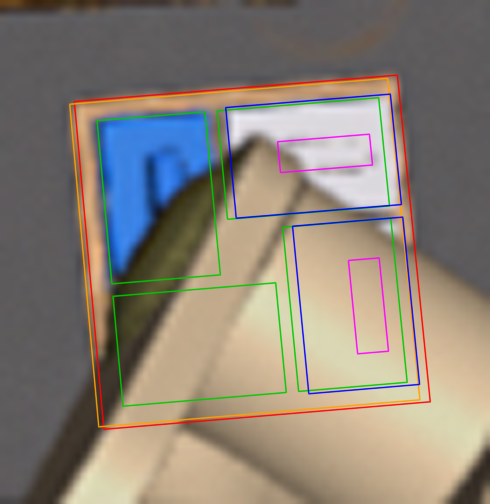

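```bash
cat > yfit.py <<'E'
from meas import *
def yrun(tag,tcp):
    img=cv2.imread(f"pics/{tag}_side_raw.png")[:,:,::-1].copy(); d=np.load(f"pics/{tag}_side.npy")
    q=proj("side",[tcp[0],tcp[1],tcp[2]+3]).astype(int)
    F=np.clip(img[...,0].astype(float)-img[...,2]-75,0,60)
    z=lidz(img,d,roi(colmask(img,"yellow"),q[0]-21,q[0]+20,q[1]-4,q[1]+19)); print("lid z cam",z)
    R=Rn.from_euler('z',95,degrees=True).as_matrix()
    ign=ignmask("side",img.shape,[box3(tcp[0],tcp[1],z,R,40,36,1,80)])
    for t in(1,2,3):
        def poly(x): return [box3(x[0],x[1],z,Rn.from_euler('z',x[2],degrees=True).as_matrix(),66,44,-t,0)]
        print("yellow",t,go(lambda x:cost("side",poly(x),(q[0]-21,q[0]+20,q[1]-13,q[1]+19),F,ign),[tcp[0],tcp[1],95],[4,4,3]))
E
python3 - <<'E'
from yfit import *
yrun("y1",np.array([436.88,-145.27,54.51]))
# greys, blue in same picture (z cam 44.5)
img=cv2.imread("pics/y1_side_raw.png")[:,:,::-1].copy()
b=(473.3,-166.5,5);Rb=Rn.from_euler('z',5,degrees=True).as_matrix()
for i,(x,y,a) in enumerate(PL[:3]):
    c=np.array([b[0],b[1],20.5])+Rb@np.array([x,y,0]); R2=Rb@Rn.from_euler('z',a,degrees=True).as_matrix()
    q=proj("side",c+[0,0,24]); r=(int(q[0])-22,int(q[0])+22,int(q[1])-14 if i<2 else int(q[1])-10,int(q[1])+18)
    polys=[box3(*c,R2,38,14,24,52)]
    for j,o in enumerate(PL):
        if j!=i:
            c2=np.array([b[0],b[1],20.5])+Rb@np.array([o[0],o[1],0]); R3=Rb@Rn.from_euler('z',o[2],degrees=True).as_matrix()
            polys+=[box3(*c2,R3,66,44,0,24 if j<3 else 40),box3(*c2,R3,38,14,24,52)]
    ign=ignmask("side",img.shape,polys)
    print(i,c[:2],lidfit("side",img,"white" if i<2 else "blue",44.5,[c[0],c[1],5+a],2,r,None,ign))
E
```

```text
lid z cam 57.08005269076708
yellow 1 (array([ 436.62, -148.99,   94.82]), np.float64(23497.616371140997))
yellow 2 (array([ 436.71, -148.2 ,   94.7 ]), np.float64(24278.73194628078))
yellow 3 (array([ 436.83, -147.61,   94.61]), np.float64(25410.987297962423))
0 [ 451.99 -204.  ] (array([ 451.77, -203.38,    5.16]), np.float64(12676.057635914825))
1 [ 510.8  -187.81] (array([ 510.64, -188.81,   94.97]), np.float64(7425.072013486681))
2 [ 494.61 -129.  ] (array([ 493.6 , -128.92,    5.19]), np.float64(47087.598496096136))
```

In the side camera the held yellow lid is at (436.7, −148.2), against a target of (435.7, −145.2). I shift by −0.8/+2.3 mm and lower 7 mm, then check again.

```bash
python3 -m crank '{"dp":[[-0.08,0.23,0],[0,0,-0.4],[0,0,-0.3],[0,0,0],[0,0,0]],"delta_rot":[[0,0,0.2],[0,0,0],[0,0,0],[0,0,0],[0,0,0]],"claw":[255,255,255,255,255]}' 
python3 - <<'E'
from yfit import *
snap("y2"); s=sense(); tcp=s['eef_pos']; print(s['time_s'],tcp,s['force'])
yrun("y2",tcp)
p=cv2.imread("pics/y2_side_raw.png")[:,:,::-1]; crop("side",p,195,270,225,290,10,"y2z")
E
```

```text
time_s: 18.3
eef_pos: [435.7, -142.8, 46.7]
ee_rot: [0.0, 0.675, 0.738, 0.0]
force: [-0.2, 0.1, -0.8]
grip_width: 0.124
18.4 [ 435.79 -142.91   46.88] [ 0.35  0.86 -0.8 ]
lid z cam 49.363586701418434
yellow 1 (array([ 435.47, -145.42,   95.79]), np.float64(22522.969759646858))
yellow 2 (array([ 435.42, -144.63,   95.55]), np.float64(23505.95424595554))
yellow 3 (array([ 435.47, -143.74,   95.27]), np.float64(24725.32548523874))
```

View pics/y2z.png

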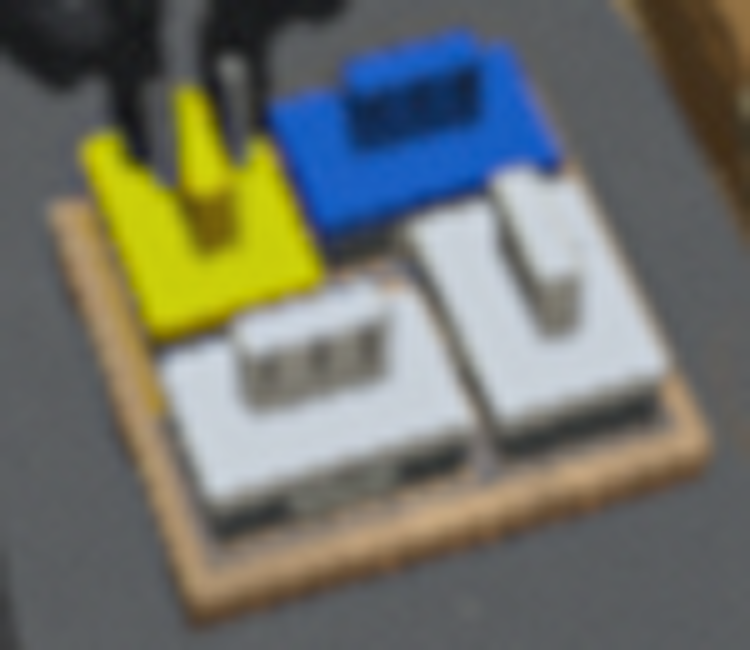

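The yellow lid at crop (200,240) now measures (435.4, −145.0) against a target of (435.7, −145.2). I set it down.

```bash
python3 -m crank '{"dp":[[0,0,-0.2],[0,0,-0.15],[0,0,0]],"delta_rot":[[0,0,0],[0,0,0],[0,0,0]],"claw":[255,255,255]}'; for i in 1; do python3 -m crank '{"dp":[[0,0,-0.08],[0,0,0]],"delta_rot":[[0,0,0],[0,0,0]],"claw":[255,255]}'; done
```

```text
time_s: 18.7
eef_pos: [435.6, -142.8, 43.1]
ee_rot: [0.0, 0.675, 0.738, 0.0]
force: [0.3, 0.9, -0.8]
grip_width: 0.123
time_s: 18.9
eef_pos: [435.7, -142.8, 42.5]
ee_rot: [0.0, 0.675, 0.738, 0.0]
force: [0.3, 0.1, -1.0]
grip_width: 0.127
```

```bash
python3 -m crank '{"dp":[[0,0,-0.06],[0,0,0]],"delta_rot":[[0,0,0],[0,0,0]],"claw":[255,255]}'
```

```text
time_s: 19.1
eef_pos: [435.8, -142.9, 42.0]
ee_rot: [0.0, 0.675, 0.738, 0.0]
force: [-0.5, 0.3, -0.7]
grip_width: 0.123
```

```bash
python3 -m crank '{"dp":[[0,0,-0.06],[0,0,0]],"delta_rot":[[0,0,0],[0,0,0]],"claw":[255,255]}'; python3 -m crank '{"dp":[[0,0,-0.06],[0,0,0]],"delta_rot":[[0,0,0],[0,0,0]],"claw":[255,255]}'
```

```text
time_s: 19.3
eef_pos: [435.9, -142.9, 41.9]
ee_rot: [0.001, 0.675, 0.738, 0.0]
force: [-2.3, 1.0, 6.8]
grip_width: 0.125
time_s: 19.5
eef_pos: [435.9, -142.9, 41.9]
ee_rot: [0.001, 0.675, 0.738, 0.0]
force: [-4.8, 1.9, 14.9]
grip_width: 0.127
```

Contact is at TCP z 41.9. I relieve the load, open narrowly, lift and clear.

```bash
python3 -m crank '{"dp":[[0,0,0.1],[0,0,0],[0,0,0],[0,0,0],[0,0,0]],"delta_rot":[[0,0,0],[0,0,0],[0,0,0],[0,0,0],[0,0,0]],"claw":[255,220,190,170,170]}'; python3 -m crank '{"dp":[[0,0,0],[0,0,1.0],[0,0,2.0],[0,0,3.0],[0,0,4.0],[0,3.5,1.0],[0,4.5,0],[0,4.5,0],[0,4.5,0],[0,4.5,0]],"delta_rot":[[0,0,0],[0,0,0],[0,0,0],[0,0,0],[0,0,0],[0,0,0],[0,0,0],[0,0,0],[0,0,0],[0,0,0]],"claw":[170,170,170,170,170,170,170,170,170,170]}'
python3 - <<'E'
from meas import *
snap("f"); s=sense(); print(s['time_s'],s['eef_pos'],s['grip_width'])
for cam,b in(("top",(472.5,-163.5,5)),("side",(473.2,-166.5,5))):
    img=cv2.imread(f"pics/f_{cam}_raw.png")[:,:,::-1].copy(); Rb=Rn.from_euler('z',5,degrees=True).as_matrix(); zb=20 if cam=="top" else 20.5
    FY=np.clip(img[...,0].astype(float)-img[...,2]-75,0,60)
    for i,(x,y,a) in enumerate(PL):
        c=np.array([b[0],b[1],zb])+Rb@np.array([x,y,0]); R2=Rb@Rn.from_euler('z',a,degrees=True).as_matrix()
        q=proj(cam,c+[0,0,24]); r=(int(q[0])-20,int(q[0])+20,int(q[1])-18,int(q[1])+18)
        polys=[box3(*c,R2,38,14,24,52)]
        for j,o in enumerate(PL):
            if j!=i:
                c2=np.array([b[0],b[1],zb])+Rb@np.array([o[0],o[1],0]); R3=Rb@Rn.from_euler('z',o[2],degrees=True).as_matrix()
                polys+=[box3(*c2,R3,64,42,0,24),box3(*c2,R3,38,14,24,52)]
        ign=ignmask(cam,img.shape,polys)
        F=FY if i==3 else (feat(img,"blue") if i==2 else np.clip(img.min(2).astype(float)-110,0,70))
        def poly(x): return [box3(x[0],x[1],zb+24,Rn.from_euler('z',x[2],degrees=True).as_matrix(),66,44,-2,0)]
        xx,f=go(lambda x:cost(cam,poly(x),r,F,ign),[c[0],c[1],5+a],[3,3,3])
        print(cam,["grey1","grey2","blue","yellow"][i],"board-frame error",Rb[:2,:2].T@(xx[:2]-c[:2]),"yaw err",xx[2]-5-a)
E
```

```text
time_s: 20.0
eef_pos: [435.8, -142.8, 41.7]
ee_rot: [0.0, 0.675, 0.738, 0.0]
force: [0.1, 0.4, 0.0]
grip_width: 0.331
time_s: 21.0
eef_pos: [435.5, 73.9, 152.7]
ee_rot: [0.001, 0.675, 0.738, 0.0]
force: [0.3, -0.7, 0.1]
grip_width: 0.336
21.1 [435.11  76.26 152.56] 0.33143986122199953
top grey1 board-frame error [-0.91  1.23] yaw err -0.24619154360993
top grey2 board-frame error [-0.89 -0.14] yaw err -0.14350867253065758
top blue board-frame error [-0.7   2.36] yaw err -0.323396965251078
top yellow board-frame error [0.12 2.87] yaw err 0.9749648751615894
side grey1 board-frame error [0.04 0.59] yaw err 0.10593801665999791
side grey2 board-frame error [-0.12 -0.92] yaw err 0.01683923620494454
side blue board-frame error [-0.3   0.24] yaw err -0.10257826920768931
side yellow board-frame error [-0.36 -0.05] yaw err -0.5084772055235192
```

View pics/f_top.png

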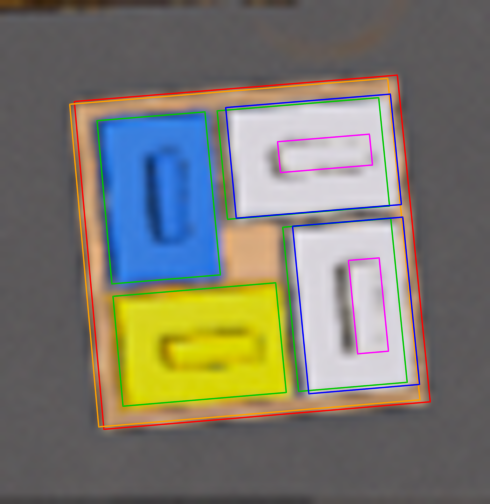

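View pics/f_side.png

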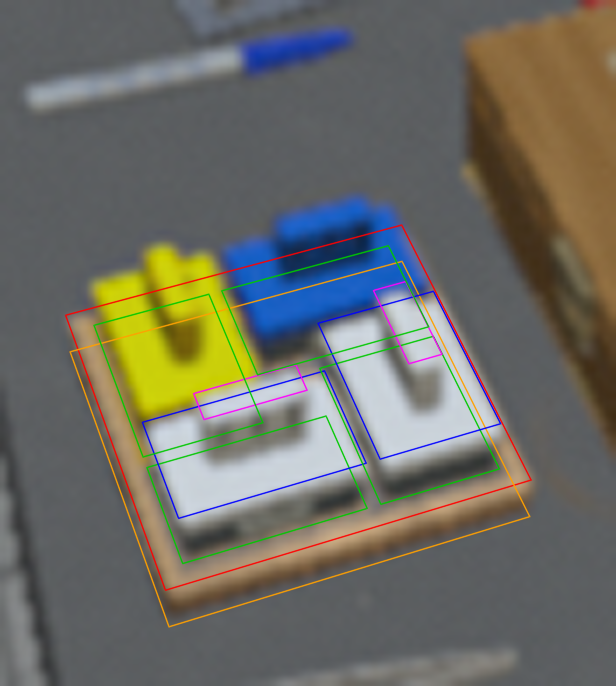

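Both boxes are in place. Errors are about 3 mm or less in the top view and under 1 mm in the side view, all flat, with the arm clear. Handing in.

```bash
python3 -m crank '{"dp":[[0,0,0],[0,0,0]],"delta_rot":[[0,0,0],[0,0,0]],"claw":[170,170]}'; python3 - <<'E'
from rig import *
finish_job()
E
```

```text
time_s: 21.3
eef_pos: [435.9, 71.4, 152.1]
ee_rot: [0.001, 0.675, 0.737, 0.0]
force: [0.2, -0.3, 0.2]
grip_width: 0.334
the job is handed in; nothing more can be done
```

I took the blue and yellow boxes out of the rack by their grip bars and levelled each one in the air. I set each down on its own outline at low force (about 15 N at most on contact), opened the fingers narrowly and backed the arm clear. The job was handed in at about 21 s; no verdict is reported.

The last pictures show the closed pinwheel with its open square, all boxes flat. I saw no contact with the white-lidded boxes or the bystanders, though I did not measure the bystanders' positions at the end.

The two cameras disagreed slightly on position error, but both stay inside the 6 mm limit:

| Box | Top camera | Side camera |
|---|---|---|
| Blue | 2.5 mm | 0.4 mm |
| Yellow | 2.9 mm | 0.4 mm |
| White, front right | 1.5 mm | 0.6 mm |
| White, back right | 0.9 mm | 0.9 mm |

Yaw errors were 1° or less throughout. The side-camera targets were taken from where the white boxes stand; the top-camera ones from a fit to the board itself. The top camera read the tool about 2–3 mm off in y compared with the robot's own position, which may explain much of the gap.

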